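# Free the seized wing latch and unload the end-mill carrier

## Robot

A 6-joint arm with a two-finger parallel gripper is mounted at the origin on the work surface. World frame = base frame: x ahead of the robot, y to its left, z up, the work surface at z = 0. Lengths are in m, angles in rad, forces in N, time in s.
With the tool pointing down it reaches from about 0.225 to 0.875 m from the base axis. Payload 3.4 kg.
Tool frame: the origin (TCP) lies between the finger pads; the fingertips stand 11 mm ahead of it and the grasp point (between the pads) lies 8 mm behind it (tips_ahead is the distance from the TCP to the fingertips, in m); z points along the fingers, x is the direction in which the jaws open and shut, and the axes are right-handed (so a half turn about z gives the same grasp; the last joint's range is limited). The gripper opens to 85 mm and grips with 20 to 120 N. Pads are 22 mm wide; open, the fingers measure 114 mm over their backs; the gripper's body (76 mm by 85 mm) begins 54 mm behind the grasp point. The pads swing forward as they close: fully open they stand 13 mm farther back than shut.
Start: joints at [1.051, 0.276, 1.505, -0, 1.361, -0.121], TCP at [0.223, 0.53, 0.242] pointing down, gripper open.
Joint ranges: [-2.89, 2.89], [-0.75, 2.08], [0.22, 2.7], [-1.18, 4.32], [0.11, 2.71], [-2.7, 2.7]. Speed limits (rad/s): [2.57, 2.57, 3.14, 3.14, 3.14, 3.14].

## Interface

Orientations are given as a unit quaternion [w, x, y, z].
In Python, from rig import get_state, get_image, sign_off, masks_of, tips_ahead gives the robot as it stands.
- The arm moves only by the tool play_rows, never from a script. Its argument "series" is a list of rows, each an object of numbers: "fingers": the closure, from -1 (fully open) to 1 (shut); "dx", "dy", "dz": the shift along the world's x, y, z in mm; "turn": the turn about the world's z in rad. A call has 1 to 20 rows; each row shifts and turns the pose as measured when the row begins; what a row does not reach is not made up. A row lasts 1/12 s, in which the tool goes at most 41.7 mm and 7.16 degrees, less where a joint would pass 70% of its speed; a pose out of reach is approached as far as the arm can. A call with a gripper value outside its range is refused whole. The fingers move at their own pace and stop on an object; "squeeze" is the grip in N (left out, the last holds). Time passes only in rows, so rows that do not move let the fingers close. It gives the time, the measured TCP pose, the force and the opening at its end, in the units of the state.
- get_state(): the state, without advancing time (a new reading comes with each control period).
- get_image(name): name is "scene" or "side" or "wrist"; returns a dict with "pixels" (400x640x3 uint8, red, green, blue), "vfov" (degrees; the focal length in pixels is half the picture's height over the tangent of half this angle, whatever the lens; pixels are square), "cx", "cy" (the principal point, pixels), "rvec" (rotation vector, rad) and "tvec" (3), from world to camera coordinates, as OpenCV has them; the wrist camera has in their place "hand_eye" (4x4, takes a point from camera to tool coordinates, whose origin is the TCP and whose axes are the tool frame's). Camera axes: x right, y down, z forward; pixel columns grow to the right and rows downward; lengths in m; the calibration is good to about 2 mm. The wrist camera is an equidistant fisheye: a pixel r from the principal point sees the ray r / f radians off the axis. A picture is of the moment at which its call begins: read the wrist's pose just before it. There is no depth.
- sign_off(): hands the job in, once; it reports no verdict.
Trained networks look in a picture, given as the dict that the camera call returned (one of the last four; its "shot" number tells which), for a name from the list of things; names that differ only in an ending like _2 or _b are one class to them, and where a whole thing is asked for, a point or a joint stands for the part that bears it (a point fixed in the world has none). Each returns a list of dicts, best first, with "p" (0 to 1); they miss things now and then, are a little off and sometimes report something else, mostly with a low value. They report only what shows in the picture. A call takes as long as a camera call. They do not tell look-alikes from the thing itself.
- masks_of(picture, label): "region" (400x640 bool, what is visible of it) and "xy" ([column, row] in pixels, amid what is visible of it).
The state is a dict: "clock": time; "qpos": joint angles; "qd": joint speeds; "effort": joint torques, N m; "position": TCP position; "ee_rot": TCP orientation; "contact_force": force on the tool from outside, world axes, zero at the start; "moment": the same for the moment, N m; "width": finger opening in m.
Only numpy, scipy, OpenCV 4.12 (cv2) and the standard library are available. Lean on these libraries where they do the work, as an engineer would, in place of code of your own. Each camera call takes 0.05 s, during which the arm holds its last target. There are 200 camera calls.

## Task

The wing knob that latches the end-mill carrier into the wash fixture has seized with dried scale. Rock it back and forth in small arcs, leaning firmly but never forcing it, until it breaks free, then turn it a quarter turn anticlockwise so that its tongue is clear of the carrier. Then lift the carrier out by its fin, set it gently down flat inside the steel drain tray, let go, and leave the other things on the bench alone.

Things in the scene. Friction and masses are not known exactly. Their poses are not given: they have to be found in the camera images.
- fixture: Steel wash fixture, fixed to the bench: base plate 180 x 150 x 12 mm. Origin: centre of its underside, on the bench; z up. The latch stands at x = -40 mm on its own x axis, the carrier sits centred at x = +35 mm, between 12 mm high fences (2 mm play) on the 12 mm plate.
- latch: Dark round latch housing, 66 mm across, top 50 mm above the bench; origin under its centre, on the knob's axis. Its thread is full of scale: a lean of 0.45 to 0.65 N m on the clockwise stop, held half a second, crumbles some, then it must be swung back to the anticlockwise stop; two such rocks and it passes that stop. Rubbing 0.08 N m. A lean under 0.3 does nothing, over 0.8 on a stop ruins it.
- knob (a joint): Turn of the steel wing knob about the latch's axis, rad, positive anticlockwise from above. At 0 (starts within 0.04) wing and tongue lie along the fixture's x axis; a quarter turn (about 1.5; 1.25 is enough, hard limit 1.65) clears the carrier. Seized, it swings loosely through about 0.6 rad, uneven about 0 (ends 0.05 to 0.55 rad off it), then meets a springy stop (about 4 N m/rad) at each end.
- knob_grip (a point): On the knob's axis, half-way up its wing, 82 mm above the bench; x along the wing. The wing is an upright plate 60 mm long, 10 mm thick, 64 to 98 mm above the bench, to be pinched across its thickness from above. Below it the knob's tongue (16 mm wide, 52 to 60 mm above the bench, tip 58 mm from the axis) overlaps the carrier's near edge and holds it down.
- carrier_fin (a point): Centre of the carrier's grip fin: an upright plate 12 mm thick (along the point's x), 30 mm long (along y), 40 mm tall, rising above the middle of the carrier. The point is 57 mm above the carrier's underside and 20 mm above its deck. End mills stand 32 mm above the deck at 35 mm and more to either side along y.
- carrier: Yellow plastic tool carrier, 60 (x) x 130 (y) mm, deck 37 mm tall, 0.3 to 0.55 kg, loose, with eight steel end mills fixed in it and a grip fin. Origin: centre of its underside, z up.
- tray: Shallow dark steel drain tray, fixed to the bench, 170 (x) x 220 (y) mm outside, 15 mm high, walls and floor 3 mm. Origin: centre of its underside.
- tray_in (a point): Centre of the tray's inner floor, 3 mm above the bench; axes as the tray.
- bottle: White bottle, 64 mm across, 170 mm tall; bystander. Origin: centre of its underside.
- rack: Second yellow rack, 70 x 110 x 40 mm, full of upright end mills, tops 67 mm up; bystander. Origin: centre of its underside.
- driver: Screwdriver lying on the bench; bystander. Origin: under its middle.
Not all that is in view belongs to the job. Leave any purple look-alike of the carrier alone.

How it is judged:
By the outcome, as a careful person would: the job done as asked, in the order asked, and still so for the second after the job is handed in, with the robot touching nothing.
It also fails if it takes over 72 s, if anything falls off the work surface, if the arm or the gripper's body presses on something with over 40 N, if the wrist force passes 120 N, or if a joint passes its speed limit or range.

## Working session

There is one attempt and no reset: what is moved stays moved. The work goes in short steps, Python scripts to look and compute and a tool call to move; the robot and the scene stay as the last step left them, time stands still between calls to the robot, and variables do not carry over. Pictures are saved under pics/ and viewed, about 8 in all and at most 12, crops included, and the job is handed in when it is done.

Besides the shell and the picture viewer there is one more tool, called after "Call:" in YAML: its name, and indented under it one key for each argument. play_rows: Moves the arm, as the interface text tells. Its arguments: {"type":"object","properties":{"series":{"type":"array"},"squeeze":{"type":"number"}},"required":["series"]}

```bash
mkdir -p pics; cat > h.py <<'E'
import numpy as np, cv2, sys
from scipy.spatial.transform import Rotation as R
from rig import *
def ray(im,uv):
    f=200/np.tan(np.radians(im["vfov"])/2)
    d=np.array([(uv[0]-im["cx"])/f,(uv[1]-im["cy"])/f,1.])
    Rm=R.from_rotvec(np.ravel(im["rvec"])).as_matrix()
    return -Rm.T@np.ravel(im["tvec"]), Rm.T@d
def onz(im,uv,z):
    o,d=ray(im,uv); return (o+d*(z-o[2])/d[2])
def proj(im,P):
    f=200/np.tan(np.radians(im["vfov"])/2)
    c=R.from_rotvec(np.ravel(im["rvec"])).apply(np.atleast_2d(P))+np.ravel(im["tvec"])
    return c[:,:2]/c[:,2:]*f+[im["cx"],im["cy"]]
def tri(a,ua,b,ub):
    o1,d1=ray(a,ua);o2,d2=ray(b,ub)
    A=np.stack([d1,-d2],1);s=np.linalg.lstsq(A,o2-o1,rcond=None)[0]
    return (o1+s[0]*d1+o2+s[1]*d2)/2, np.linalg.norm(o1+s[0]*d1-o2-s[1]*d2)
def save(im,n): cv2.imwrite("pics/"+n,im["pixels"][:,:,::-1])
E
python3 - <<'E'
from h import *
s=get_state();print({k:np.round(v,3) for k,v in s.items()}, tips_ahead if not callable(tips_ahead) else tips_ahead())
a=get_image("scene");b=get_image("side")
save(a,"a.png");save(b,"b.png")
for n in["fixture","latch","knob","carrier","carrier_fin","tray","rack","bottle"]:
  for c,im in(("scene",a),("side",b)):
    print(n,c,[(round(float(m["p"]),2),np.round(m["xy"]).tolist(),int(m["region"].sum())) for m in masks_of(im,n)][:3])
E
```

```text
{'clock': np.float64(0.0), 'qpos': array([ 1.051,  0.277,  1.506,  0.   ,  1.361, -0.121]), 'qd': array([ 0.   , -0.   , -0.001, -0.001, -0.002,  0.   ]), 'effort': array([ 1.0000e-03, -4.1676e+01, -2.4580e+01, -0.0000e+00,  1.1000e-02,
        0.0000e+00]), 'position': array([0.223, 0.529, 0.241]), 'ee_rot': array([ 0.   ,  0.833,  0.553, -0.001]), 'contact_force': array([ 0.352, -0.164,  0.659]), 'moment': array([ 0.008, -0.03 ,  0.018]), 'width': np.float64(0.085)} 0.011
fixture scene [(0.83, [357.0, 215.0], 837)]
fixture side [(0.74, [288.0, 203.0], 574)]
latch scene [(0.57, [360.0, 186.0], 303)]
latch side [(0.88, [279.0, 191.0], 449)]
knob scene [(0.65, [360.0, 183.0], 106)]
knob side []
carrier scene [(0.94, [360.0, 204.0], 898), (0.64, [401.0, 244.0], 871)]
carrier side [(0.62, [296.0, 190.0], 521), (0.61, [330.0, 168.0], 558)]
carrier_fin scene [(0.8, [358.0, 199.0], 910), (0.59, [402.0, 246.0], 839)]
carrier_fin side [(0.73, [331.0, 170.0], 582), (0.66, [297.0, 189.0], 429)]
tray scene [(0.77, [272.0, 215.0], 2902)]
tray side [(0.83, [319.0, 252.0], 2835)]
rack scene [(0.84, [339.0, 257.0], 1061)]
rack side [(0.74, [353.0, 197.0], 583)]
bottle scene [(0.74, [477.0, 204.0], 883)]
bottle side [(0.62, [292.0, 136.0], 454)]
```

View pics/a.png

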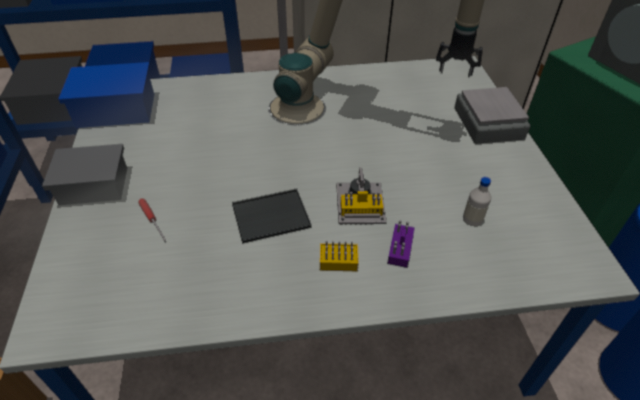

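View pics/b.png

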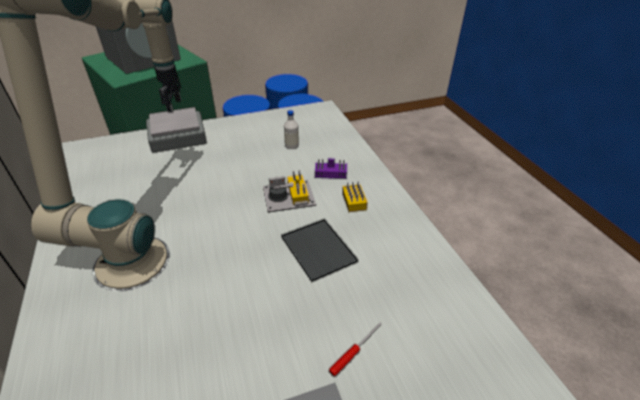

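The scene view shows the fixture, with latch and yellow carrier, at about (360,203). The tray is at (272,215), the rack at (339,257), the purple look-alike at (401,244), the bottle at (477,204) and the driver at (152,215). The side view agrees, with the fixture at (288,195) and the tray at (319,250). Next I'll work out rough positions.

```bash
python3 - <<'E'
from h import *
a=get_image("scene");b=get_image("side")
print("latch",tri(a,(360,186),b,(279,190)))
for n in ["tray","fixture"]:
  for im in(a,b):
    m=masks_of(im,n)[0]["region"].astype(np.uint8)
    c=max(cv2.findContours(m,0,1)[0],key=cv2.contourArea)
    W=np.array([onz(im,p,.013 if n=="tray" else .012)[:2] for p in c[:,0].astype(float)]).astype(np.float32)
    print(n,cv2.minAreaRect(W))
for p in((360,203),): print(onz(a,p,.03))
print("rack",onz(a,(339,257),.03),"bottle",onz(a,(475,204),.08),"purple",onz(a,(401,246),.03))
E
```

```text
latch (array([0.52518018, 0.15080901, 0.04079761]), np.float64(0.0065351906801850365))
tray ((0.5806248188018799, -0.14338991045951843), (0.1870158165693283, 0.22182363271713257), 10.209793090820312)
tray ((0.5774164199829102, -0.15130750834941864), (0.17962917685508728, 0.23586589097976685), 9.809067726135254)
fixture ((0.5687476396560669, 0.14656326174736023), (0.14893847703933716, 0.18431520462036133), 82.61504364013672)
fixture ((0.5591738224029541, 0.13558347523212433), (0.15671297907829285, 0.17879065871238708), 82.54852294921875)
[0.58715547 0.14133422 0.03      ]
rack [0.79195974 0.04015232 0.03      ] bottle [0.68336168 0.47261206 0.08      ] purple [0.7751177  0.22674873 0.03      ]
```

Call:
play_rows:
  series:
    - {"dx": 23, "dy": -27, "dz": 5, "turn": 0.02}
    - {"dx": 23, "dy": -27, "dz": 5, "turn": 0.02}
    - {"dx": 23, "dy": -27, "dz": 5, "turn": 0.02}
    - {"dx": 23, "dy": -27, "dz": 5, "turn": 0.02}
    - {"dx": 23, "dy": -27, "dz": 5, "turn": 0.02}
    - {"dx": 23, "dy": -27, "dz": 5, "turn": 0.02}
    - {"dx": 23, "dy": -27, "dz": 5, "turn": 0.02}
    - {"dx": 23, "dy": -27, "dz": 5, "turn": 0.02}
    - {"dx": 23, "dy": -27, "dz": 5, "turn": 0.02}
    - {"dx": 23, "dy": -27, "dz": 5, "turn": 0.02}
    - {"dx": 23, "dy": -27, "dz": 0, "turn": 0.02}
    - {"dx": 23, "dy": -27, "dz": 0, "turn": 0.02}
    - {"dx": 23, "dy": -27, "dz": 0, "turn": 0.02}
    - {"dx": 23, "dy": -27, "dz": 0, "turn": 0.01}
    - {"dx": 0, "dy": 0}
    - {"dx": 0, "dy": 0}

```text
invalid input at $.series[0]: expected keys fingers, dx, dy, dz, turn
```

```bash
cat >> h.py <<'E'
def wray(im,s,uv):
    f=200/np.tan(np.radians(im["vfov"])/2)
    q=s["ee_rot"];Rt=R.from_quat([q[1],q[2],q[3],q[0]]).as_matrix()
    v=np.array(uv,float)-[im["cx"],im["cy"]];r=np.linalg.norm(v);th=r/f
    d=np.array([*(v/max(r,1e-9)*np.sin(th)),np.cos(th)])
    H=np.array(im["hand_eye"])
    return s["position"]+Rt@H[:3,3], Rt@H[:3,:3]@d
def won(im,s,uv,z):
    o,d=wray(im,s,uv);return o+d*(z-o[2])/d[2]
def wproj(im,s,P):
    f=200/np.tan(np.radians(im["vfov"])/2)
    q=s["ee_rot"];Rt=R.from_quat([q[1],q[2],q[3],q[0]]).as_matrix()
    H=np.array(im["hand_eye"])
    c=((np.atleast_2d(P)-s["position"])@Rt-H[:3,3])@H[:3,:3]
    rr=np.hypot(c[:,0],c[:,1]);th=np.arctan2(rr,c[:,2])
    return c[:,:2]/rr[:,None]*th[:,None]*f+[im["cx"],im["cy"]]
def rectify(im,s,z,x0,x1,y0,y1,ppm=2500):
    # top-down orthophoto at height z: column->-y, row->-x
    nx=int((x1-x0)*ppm);ny=int((y1-y0)*ppm)
    c,r=np.meshgrid(np.arange(ny),np.arange(nx))
    P=np.stack([x1-r/ppm,y1-c/ppm,np.full(c.shape,z)],-1).reshape(-1,3)
    uv=wproj(im,s,P).reshape(nx,ny,2).astype(np.float32)
    return cv2.remap(im["pixels"],uv,None,cv2.INTER_LINEAR)[:,:,::-1]
E
python3 - <<'E'
from h import *
s=get_state();w=get_image("wrist");save(w,"w1.png")
print(s["position"],s["ee_rot"],s["qpos"],w["vfov"],np.round(w["hand_eye"],3).tolist())
for n in["fixture","latch","knob","carrier","carrier_fin"]:
    print(n,[(round(float(m["p"]),2),np.round(m["xy"]).tolist(),int(m["region"].sum())) for m in masks_of(w,n)][:3])
E
```

```text
[0.22330444 0.52989739 0.24233809] [-3.05765764e-05  8.33172387e-01  5.53013356e-01  4.43798733e-05] [ 1.05097566e+00  2.75878916e-01  1.50490489e+00  1.51922762e-05
  1.36070209e+00 -1.20980791e-01] 65.70646984690485 [[1.0, 0.0, 0.001, -0.001], [-0.0, 0.96, 0.281, -0.071], [-0.001, -0.281, 0.96, -0.132], [0.0, 0.0, 0.0, 1.0]]
fixture [(0.7, [175.0, 382.0], 399)]
latch []
knob []
carrier [(0.6, [38.0, 395.0], 97)]
carrier_fin []
```

View pics/w1.png

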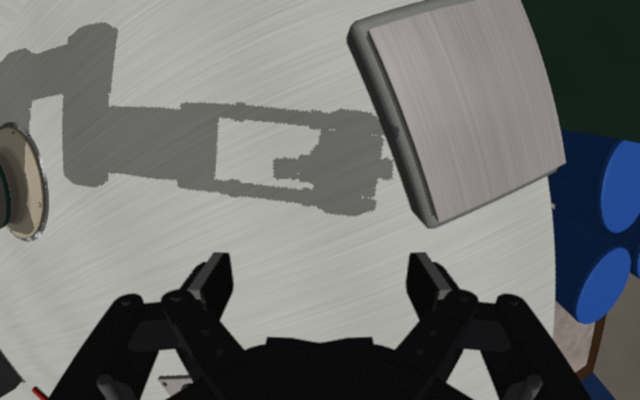

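The move was refused because each row needs all five keys. The picture shows only the grey box and the robot's own shadow. I'll resend the move with the keys filled in.

Call:
play_rows:
  series:
    - {"dx": 25, "dy": -27, "dz": 6, "turn": 0.02, "fingers": -1}
    - {"dx": 25, "dy": -27, "dz": 6, "turn": 0.02, "fingers": -1}
    - {"dx": 25, "dy": -27, "dz": 6, "turn": 0.02, "fingers": -1}
    - {"dx": 25, "dy": -27, "dz": 6, "turn": 0.02, "fingers": -1}
    - {"dx": 25, "dy": -27, "dz": 6, "turn": 0.02, "fingers": -1}
    - {"dx": 25, "dy": -27, "dz": 6, "turn": 0.02, "fingers": -1}
    - {"dx": 25, "dy": -27, "dz": 6, "turn": 0.02, "fingers": -1}
    - {"dx": 25, "dy": -27, "dz": 6, "turn": 0.02, "fingers": -1}
    - {"dx": 25, "dy": -27, "dz": 6, "turn": 0.02, "fingers": -1}
    - {"dx": 25, "dy": -27, "dz": 6, "turn": 0.02, "fingers": -1}
    - {"dx": 25, "dy": -27, "dz": 0, "turn": 0.02, "fingers": -1}
    - {"dx": 25, "dy": -27, "dz": 0, "turn": 0.02, "fingers": -1}
    - {"dx": 25, "dy": -27, "dz": 0, "turn": 0.02, "fingers": -1}
    - {"dx": 25, "dy": -27, "dz": 0, "turn": 0.01, "fingers": -1}
    - {"dx": 0, "dy": 0, "dz": 0, "turn": 0, "fingers": -1}
    - {"dx": 0, "dy": 0, "dz": 0, "turn": 0, "fingers": -1}

```text
clock: 2.83
position: [0.5858, 0.1317, 0.3054]
ee_rot: [0.001, 0.745, 0.667, 0.002]
contact_force: [-0.4, -0.1, -0.8]
width: 0.0853
```

```bash
python3 - <<'E'
from h import *
s=get_state();w=get_image("wrist");save(w,"w2.png")
print(s["position"],s["ee_rot"],s["qpos"])
for n in["fixture","latch","knob","carrier","carrier_fin"]:
    print(n,[(round(float(m["p"]),2),np.round(m["xy"]).tolist(),int(m["region"].sum())) for m in masks_of(w,n)][:3])
for n,z in(("latch",.05),("knob",.098)):
  for m in masks_of(w,n)[:1]:
    c=max(cv2.findContours(m["region"].astype(np.uint8),0,1)[0],key=cv2.contourArea)
    W=np.array([won(w,s,p,z)[:2] for p in c[:,0]]).astype(np.float32);print(n,cv2.minAreaRect(W))
E
```

```text
[0.58584184 0.13174432 0.30544452] [0.00120973 0.7446859  0.66741078 0.00207293] [ 1.05089439e-01  2.85461481e-01  1.33702588e+00  4.67434133e-04
  1.51432783e+00 -1.35639385e+00]
fixture [(0.65, [309.0, 138.0], 5684)]
latch [(0.73, [331.0, 117.0], 2743), (0.67, [326.0, 177.0], 4923)]
knob [(0.87, [334.0, 128.0], 1038), (0.73, [330.0, 119.0], 2770)]
carrier [(0.81, [328.0, 176.0], 4948), (0.72, [391.0, 270.0], 3270)]
carrier_fin [(0.9, [392.0, 270.0], 3198), (0.85, [326.0, 177.0], 4624), (0.65, [156.0, 179.0], 12315)]
latch ((0.5297966003417969, 0.1460212618112564), (0.07054406404495239, 0.08831990510225296), 57.33321762084961)
knob ((0.5327358245849609, 0.1498279869556427), (0.022757459431886673, 0.07941100001335144), 83.95674896240234)
```

View pics/w2.png

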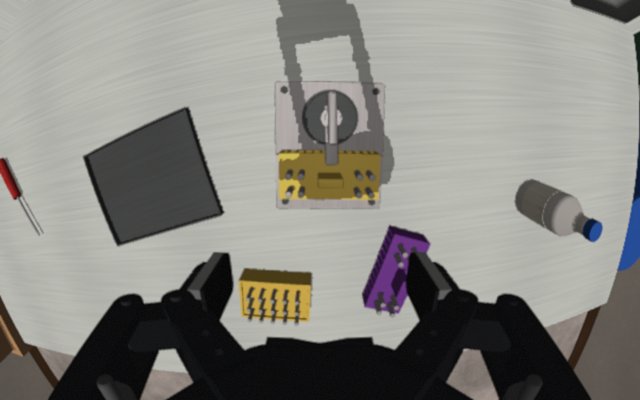

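The wrist view shows the latch at about (330,118) with its wing upright in the picture, along tool y. The plate corners are near (276,82), (385,82), (275,208) and (380,208). The fin is at (330,180), and the tray corners are at (85,156), (187,107), (222,213) and (118,244). I'll fit the models to these and overlay them.

```bash
cat >> h.py <<'E'
def fitrect(W,L,B):
    "W: 4 world corners ordered (+x+y),(+x-y),(-x-y),(-x+y) -> x,y,yaw,resid"
    M=np.array([[L,B],[L,-B],[-L,-B],[-L,B]])/2; W=np.array(W)[:,:2]
    c=W.mean(0);H=M.T@(W-c);t=np.arctan2(H[0,1]-H[1,0],H[0,0]+H[1,1])
    Rt=np.array([[np.cos(t),-np.sin(t)],[np.sin(t),np.cos(t)]])
    return c[0],c[1],t,np.linalg.norm(W-c-M@Rt.T,axis=1)
def loc(f,p): 
    c,s_=np.cos(f[2]),np.sin(f[2]);return np.array([f[0]+c*p[0]-s_*p[1],f[1]+s_*p[0]+c*p[1],p[2]])
E
python3 - <<'E'
from h import *
s=get_state();w=get_image("wrist");g=cv2.cvtColor(w["pixels"],cv2.COLOR_RGB2GRAY)
def sub(P): return np.array(P,float)
F=fitrect([won(w,s,p,.012) for p in [(380,208),(275,208),(276,82),(385,82)]],.18,.15);print("fix",F)
# tray rim: image down=+x, image right=+y
T=fitrect([won(w,s,p,.015) for p in [(222,213),(118,244),(85,156),(187,107)]],.17,.22);print("tray",T)
im=w["pixels"][:,:,::-1].copy()
im=cv2.resize(im,None,fx=4,fy=4,interpolation=cv2.INTER_CUBIC)
def draw(f,pts,col):
    uv=(wproj(w,s,[loc(f,p) for p in pts])+.5)*4
    cv2.polylines(im,[uv.round().astype(int)],True,col,1)
rect=lambda a,b,x,y,z:[(x+a/2,y+b/2,z),(x+a/2,y-b/2,z),(x-a/2,y-b/2,z),(x-a/2,y+b/2,z)]
draw(F,rect(.18,.15,0,0,.012),(0,0,255))
draw(F,[(-.04+.033*np.cos(t),.033*np.sin(t),.05) for t in np.arange(0,6.28,.1)],(0,255,0))
draw(F,rect(.06,.01,-.04,0,.098),(255,0,0))
draw(F,rect(.06,.13,.035,0,.049),(255,0,255))
draw(F,rect(.012,.03,.035,0,.089),(255,255,0))
cv2.imwrite("pics/c.png",im[280:860,1020:1620])
print("knob",loc(F,(-.04,0,.082)),"fin",loc(F,(.035,0,.069)))
E
```

```text
fix (np.float64(0.5601256265233803), np.float64(0.1509418158247501), np.float64(-0.1135131937416981), array([0.00109832, 0.00239006, 0.00234325, 0.00116418]))
tray (np.float64(0.5774634911153365), np.float64(-0.13734712209853067), np.float64(0.1703329460581358), array([0.00370923, 0.00263336, 0.00389921, 0.00264879]))
knob [0.52038305 0.1554726  0.082     ] fin [0.59490038 0.14697738 0.069     ]
```

View pics/c.png

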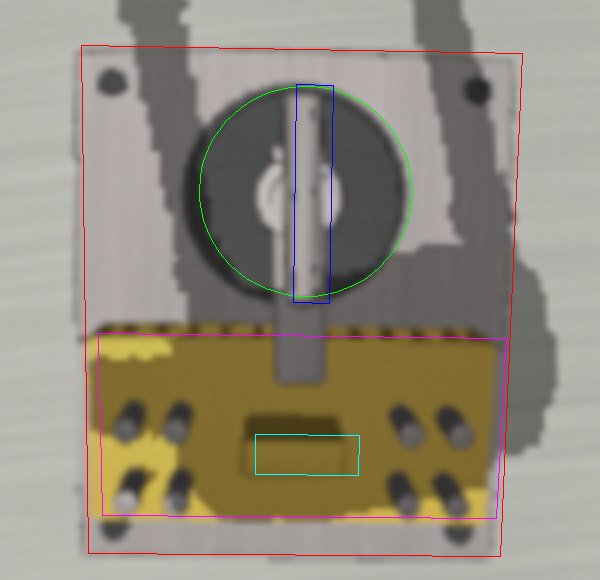

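The overlay shows the right-hand corners were picked too wide: the real ones are at crop (83,52), (517,58), (497,555) and (90,553). The wing top centre is at about (305,192) and the fin top at about (294,457). I'll refit with these.

```bash
python3 - <<'E'
from h import *
s=get_state();w=get_image("wrist")
u=lambda x,y:((x+1020)/4-.5,(y+280)/4-.5)
F=fitrect([won(w,s,u(*p),.012) for p in [(497,555),(90,553),(83,52),(517,58)]],.18,.15);print("fix",F)
print("knob",loc(F,(-.04,0,.082)),"fin",loc(F,(.035,0,.069)))
print("wing top c",won(w,s,u(305,192),.098),"ends",won(w,s,u(305,88),.098),won(w,s,u(306,296),.098),"latch top",won(w,s,u(305,191),.05),"tongue tip",won(w,s,u(300,383),.06))
print("fin top",won(w,s,u(294,457),.089), won(w,s,u(245,457),.089),won(w,s,u(343,457),.089))
q=s["ee_rot"];x=R.from_quat([q[1],q[2],q[3],q[0]]).as_matrix();print("tool yaw",np.arctan2(x[1,0],x[0,0]),"z",x[:,2],s["position"])
# tray via mask
T=masks_of(w,"tray")
if T:
    c=max(cv2.findContours(T[0]["region"].astype(np.uint8),0,1)[0],key=cv2.contourArea)
    print("tray",T[0]["p"],cv2.minAreaRect(np.array([won(w,s,p,.013)[:2] for p in c[:,0]]).astype(np.float32)))
E
```

```text
fix (np.float64(0.5611103465212797), np.float64(0.15028281875102956), np.float64(-0.11157356430481713), array([0.00156683, 0.00136725, 0.00178069, 0.00148472]))
knob [0.52135906 0.15473651 0.082     ] fin [0.59589272 0.14638584 0.069     ]
wing top c [0.51986399 0.15329578 0.098     ] ends [0.49145282 0.15619156 0.098     ] [0.54838491 0.1507245  0.098     ] latch top [0.52050388 0.15511862 0.05      ] tongue tip [0.57904521 0.14738158 0.06      ]
fin top [0.59539558 0.14303833 0.089     ] [0.59391685 0.1289616  0.089     ] [0.59685443 0.15715139 0.089     ]
tool yaw 1.4659565839430697 z [ 5.87047143e-03  7.42197333e-04 -9.99982493e-01] [0.58443618 0.13404555 0.30615977]
tray 0.75 ((0.5782266855239868, -0.1422402411699295), (0.1709829419851303, 0.22855566442012787), 9.698887825012207)
```

Call:
play_rows:
  series:
    - {"dx": -22, "dy": 7, "dz": 0, "turn": 0, "fingers": -1}
    - {"dx": -22, "dy": 7, "dz": 0, "turn": 0, "fingers": -1}
    - {"dx": -20, "dy": 6, "dz": 0, "turn": 0, "fingers": -1}
    - {"dx": 0, "dy": 0, "dz": -25, "turn": 0, "fingers": -1}
    - {"dx": 0, "dy": 0, "dz": -25, "turn": 0, "fingers": -1}
    - {"dx": 0, "dy": 0, "dz": -25, "turn": 0, "fingers": -1}
    - {"dx": 0, "dy": 0, "dz": -25, "turn": 0, "fingers": -1}
    - {"dx": 0, "dy": 0, "dz": -25, "turn": 0, "fingers": -1}
    - {"dx": 0, "dy": 0, "dz": -25, "turn": 0, "fingers": -1}
    - {"dx": 0, "dy": 0, "dz": 0, "turn": 0, "fingers": -1}
    - {"dx": 0, "dy": 0, "dz": 0, "turn": 0, "fingers": -1}

```text
clock: 4.3
position: [0.517, 0.1571, 0.1548]
ee_rot: [0.005, 0.742, 0.67, 0.007]
contact_force: [-0.2, -0.1, 0.8]
width: 0.0856
```

```bash
python3 - <<'E'
from h import *
s=get_state();print(s["position"],s["ee_rot"],s["contact_force"],s["moment"])
w=get_image("wrist")
cv2.imwrite("pics/w3.png",w["pixels"][:,:,::-1])
E
```

```text
[0.51700456 0.15712544 0.15478914] [0.00454502 0.74196397 0.6703865  0.00712404] [-0.21394559 -0.1234054   0.79610623] [-0.02486645 -0.07805522  0.0132155 ]
```

View pics/w3.png

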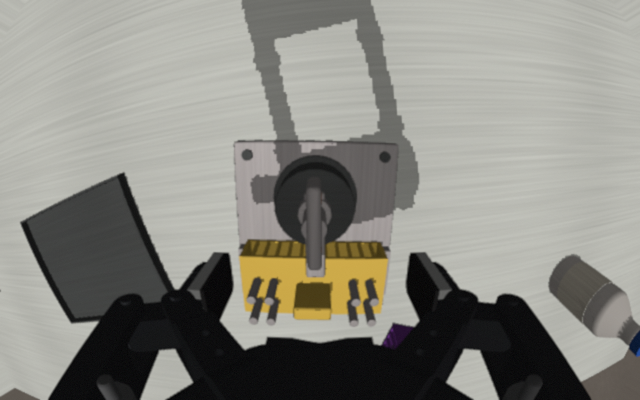

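The wrist view shows the wing near column 314, rows 178–262, centred between the fingers at (220,275) and (420,275), with the fin at (313,300). I'll check the lateral offset.

```bash
python3 - <<'E'
from h import *
s=get_state();w=get_image("wrist");print(s["position"])
q=s["ee_rot"];x=R.from_quat([q[1],q[2],q[3],q[0]]).as_matrix();print("tool yaw",np.arctan2(x[1,0],x[0,0]),"z",x[:,2])
K=np.array([.5205,.154]);F=[*(K+.04*np.array([np.cos(.105),-np.sin(.105)])),-.105]
for n,p in dict(w1=(-.07,0,.098),w2=(-.01,0,.098),tip=(.018,0,.06),fin=(.035,0,.089),latchc=(-.04,0,.05),hub=(-.04,0,.012)).items(): print(n,loc(F,p),wproj(w,s,loc(F,p)))
for m in masks_of(w,"knob")[:2]:
    ys,xs=np.where(m["region"]);print(m["p"],m["xy"],[(r,xs[ys==r].min(),xs[ys==r].max()) for r in range(ys.min(),ys.max(),12)])
E
```

```text
[0.51668468 0.15708968 0.15481239]
tool yaw 1.4695564034353839 z [ 0.01592855  0.00270382 -0.99986948]
w1 [0.49066522 0.15714422 0.098     ] [[315.55229617 185.58050501]]
w2 [0.55033478 0.15085578 0.098     ] [[315.55062473 270.11898227]]
tip [0.57818057 0.14792118 0.06      ] [[315.82125378 276.58401616]]
fin [0.59508694 0.14613946 0.089     ] [[315.68677883 313.42418757]]
latchc [0.5205 0.154  0.05  ] [[315.88424814 207.38564381]]
hub [0.5205 0.154  0.012 ] [[316.08979535 194.51066073]]
0.64 [315.6, 223.4] [(178, np.int64(310), np.int64(314)), (190, np.int64(305), np.int64(322)), (202, np.int64(301), np.int64(328)), (214, np.int64(299), np.int64(331)), (226, np.int64(301), np.int64(327)), (238, np.int64(304), np.int64(325)), (250, np.int64(305), np.int64(325)), (262, np.int64(306), np.int64(325)), (274, np.int64(307), np.int64(325))]
0.36 [93.3, 250.8] [(174, np.int64(120), np.int64(123)), (186, np.int64(91), np.int64(128)), (198, np.int64(67), np.int64(133)), (210, np.int64(44), np.int64(138)), (222, np.int64(21), np.int64(142)), (234, np.int64(25), np.int64(148)), (246, np.int64(30), np.int64(153)), (258, np.int64(36), np.int64(159)), (270, np.int64(42), np.int64(164)), (282, np.int64(48), np.int64(170)), (294, np.int64(54), np.int64(163)), (306, np.int64(61), np.int64(109)), (318, np.int64(68), np.int64(101))]
```

Call:
play_rows:
  series:
    - {"dx": 4, "dy": -3, "dz": -20, "turn": 0, "fingers": -1}
    - {"dx": 0, "dy": 0, "dz": -20, "turn": 0, "fingers": -1}
    - {"dx": 0, "dy": 0, "dz": -20, "turn": 0, "fingers": -1}
    - {"dx": 0, "dy": 0, "dz": -15, "turn": 0, "fingers": -1}
    - {"dx": 0, "dy": 0, "dz": 0, "turn": 0, "fingers": -1}
    - {"dx": 0, "dy": 0, "dz": 0, "turn": 0, "fingers": -1}

```text
clock: 4.95
position: [0.5323, 0.1558, 0.0912]
ee_rot: [0.013, 0.742, 0.67, 0.019]
contact_force: [-0.2, 0.1, 0.9]
width: 0.0857
```

Call:
play_rows:
  series:
    - {"dx": -8, "dy": -1, "dz": 25, "turn": 0, "fingers": -1}
    - {"dx": -3, "dy": 0, "dz": 25, "turn": 0, "fingers": -1}
    - {"dx": 0, "dy": 0, "dz": 25, "turn": 0, "fingers": -1}
    - {"dx": 0, "dy": 0, "dz": 0, "turn": 0, "fingers": -1}

```text
clock: 5.28
position: [0.5234, 0.1551, 0.1746]
ee_rot: [0.014, 0.742, 0.67, 0.022]
contact_force: [0.4, 0.4, 0.5]
width: 0.0852
```

Call:
play_rows:
  series:
    - {"dx": -1, "dy": 0, "dz": -5, "turn": 0, "fingers": -1}
    - {"dx": -1, "dy": 0, "dz": -5, "turn": 0, "fingers": -1}
    - {"dx": -1, "dy": 0, "dz": -5, "turn": 0, "fingers": -1}
    - {"dx": -1, "dy": 0, "dz": -5, "turn": 0, "fingers": -1}
    - {"dx": -1, "dy": 0, "dz": -5, "turn": 0, "fingers": -1}
    - {"dx": -1, "dy": 0, "dz": -5, "turn": 0, "fingers": -1}

```text
clock: 5.78
position: [0.5185, 0.1554, 0.146]
ee_rot: [0.017, 0.742, 0.67, 0.026]
contact_force: [-0.4, -0.6, -0.4]
width: 0.0856
```

Call:
play_rows:
  series:
    - {"dx": 0, "dy": 0, "dz": 0, "turn": 0, "fingers": -1}
    - {"dx": 0, "dy": 0, "dz": 0, "turn": 0, "fingers": -1}
    - {"dx": 0, "dy": 0, "dz": 0, "turn": 0, "fingers": -1}
    - {"dx": 0, "dy": 0, "dz": 0, "turn": 0, "fingers": -1}
    - {"dx": 0, "dy": 0, "dz": 0, "turn": 0, "fingers": -1}
    - {"dx": 0, "dy": 0, "dz": 0, "turn": 0, "fingers": -1}

```text
clock: 6.28
position: [0.5162, 0.155, 0.1417]
ee_rot: [0.014, 0.742, 0.67, 0.022]
contact_force: [-0.3, -0.1, -0.2]
width: 0.0855
```

Call:
play_rows:
  series:
    - {"dx": 20, "dy": 0, "dz": 0, "turn": 0, "fingers": -1}
    - {"dx": 20, "dy": 0, "dz": 0, "turn": 0, "fingers": -1}
    - {"dx": 20, "dy": 0, "dz": 0, "turn": 0, "fingers": -1}
    - {"dx": 0, "dy": 0, "dz": 0, "turn": 0, "fingers": -1}

```text
clock: 6.62
position: [0.5777, 0.1552, 0.1432]
ee_rot: [0.015, 0.741, 0.67, 0.023]
contact_force: [1.0, 0.7, 0.8]
width: 0.0852
```

Call:
play_rows:
  series:
    - {"dx": -20, "dy": 0, "dz": 0, "turn": 0, "fingers": -1}
    - {"dx": -20, "dy": 0, "dz": 0, "turn": 0, "fingers": -1}
    - {"dx": -20, "dy": 0, "dz": 0, "turn": 0, "fingers": -1}
    - {"dx": 0, "dy": 0, "dz": 0, "turn": 0, "fingers": -1}

```text
clock: 6.95
position: [0.5165, 0.1549, 0.1427]
ee_rot: [0.015, 0.742, 0.67, 0.023]
contact_force: [0.2, -1.0, -0.1]
width: 0.0855
```

Call:
play_rows:
  series:
    - {"dx": 0, "dy": 0, "dz": 10, "turn": 0, "fingers": -1}
    - {"dx": 0, "dy": 0, "dz": 10, "turn": 0, "fingers": -1}
    - {"dx": 0, "dy": 0, "dz": 10, "turn": 0, "fingers": -1}
    - {"dx": 0, "dy": 0, "dz": 10, "turn": 0, "fingers": -1}
    - {"dx": 0, "dy": 0, "dz": 10, "turn": 0, "fingers": -1}
    - {"dx": 0, "dy": 0, "dz": 10, "turn": 0, "fingers": -1}
    - {"dx": 0, "dy": 0, "dz": 0, "turn": 0, "fingers": -1}
    - {"dx": 0, "dy": 0, "dz": 0, "turn": 0, "fingers": -1}

```text
clock: 7.62
position: [0.5173, 0.1551, 0.2092]
ee_rot: [0.016, 0.742, 0.67, 0.025]
contact_force: [0.8, 1.0, -0.2]
width: 0.0856
```

Call:
play_rows:
  series:
    - {"dx": 0, "dy": 0, "dz": 10, "turn": 0, "fingers": -1}
    - {"dx": 0, "dy": 0, "dz": 20, "turn": 0, "fingers": -1}
    - {"dx": 0, "dy": 0, "dz": 30, "turn": 0, "fingers": -1}
    - {"dx": 0, "dy": 0, "dz": 30, "turn": 0, "fingers": -1}
    - {"dx": 0, "dy": 0, "dz": 20, "turn": 0, "fingers": -1}
    - {"dx": 0, "dy": 0, "dz": 10, "turn": 0, "fingers": -1}
    - {"dx": 0, "dy": 0, "dz": 0, "turn": 0, "fingers": -1}
    - {"dx": 0, "dy": 0, "dz": 0, "turn": 0, "fingers": -1}

```text
clock: 8.28
position: [0.5152, 0.1545, 0.3339]
ee_rot: [0.015, 0.742, 0.67, 0.023]
contact_force: [0.7, 0.2, -0.5]
width: 0.0855
```

Call:
play_rows:
  series:
    - {"dx": 0, "dy": 0, "dz": -10, "turn": 0, "fingers": -1}
    - {"dx": 0, "dy": 0, "dz": -20, "turn": 0, "fingers": -1}
    - {"dx": 0, "dy": 0, "dz": -20, "turn": 0, "fingers": -1}
    - {"dx": 0, "dy": 0, "dz": -20, "turn": 0, "fingers": -1}
    - {"dx": 0, "dy": 0, "dz": -20, "turn": 0, "fingers": -1}

```text
clock: 8.7
position: [0.5145, 0.1543, 0.2381]
ee_rot: [0.015, 0.742, 0.67, 0.023]
contact_force: [0.6, -0.1, 0.5]
width: 0.0854
```

Call:
play_rows:
  series:
    - {"dx": 0, "dy": 0, "dz": 0, "turn": 0, "fingers": -1}
    - {"dx": 0, "dy": 0, "dz": 0, "turn": 0, "fingers": -1}
    - {"dx": 0, "dy": 0, "dz": 0, "turn": 0, "fingers": -1}

```text
clock: 8.95
position: [0.5084, 0.1533, 0.2288]
ee_rot: [0.01, 0.742, 0.67, 0.015]
contact_force: [-0.3, -0.2, -0.0]
width: 0.0853
```

Call:
play_rows:
  series:
    - {"dx": 30, "dy": -30, "dz": 0, "turn": 0, "fingers": -1}
    - {"dx": 30, "dy": -30, "dz": 0, "turn": 0, "fingers": -1}
    - {"dx": -30, "dy": 30, "dz": 0, "turn": 0, "fingers": -1}
    - {"dx": -30, "dy": 30, "dz": 0, "turn": 0, "fingers": -1}

```text
clock: 9.28
position: [0.5193, 0.1433, 0.2297]
ee_rot: [0.014, 0.747, 0.665, 0.017]
contact_force: [-1.2, 0.5, -0.8]
width: 0.0853
```

Call:
play_rows:
  series:
    - {"dx": 0, "dy": 0, "dz": 10, "turn": 0, "fingers": -1}
    - {"dx": 0, "dy": 0, "dz": 25, "turn": 0, "fingers": -1}
    - {"dx": 0, "dy": 0, "dz": 30, "turn": 0, "fingers": -1}
    - {"dx": 0, "dy": 0, "dz": 25, "turn": 0, "fingers": -1}
    - {"dx": 0, "dy": 0, "dz": 10, "turn": 0, "fingers": -1}
    - {"dx": 0, "dy": 0, "dz": -10, "turn": 0, "fingers": -1}
    - {"dx": 0, "dy": 0, "dz": -20, "turn": 0, "fingers": -1}
    - {"dx": 0, "dy": 0, "dz": -20, "turn": 0, "fingers": -1}
    - {"dx": 0, "dy": 0, "dz": -20, "turn": 0, "fingers": -1}
    - {"dx": 0, "dy": 0, "dz": -20, "turn": 0, "fingers": -1}
    - {"dx": 0, "dy": 0, "dz": 0, "turn": 0, "fingers": -1}
    - {"dx": 0, "dy": 0, "dz": 0, "turn": 0, "fingers": -1}
    - {"dx": 0, "dy": 0, "dz": 0, "turn": 0, "fingers": -1}

```text
clock: 10.37
position: [0.5175, 0.1459, 0.2513]
ee_rot: [0.017, 0.745, 0.667, 0.024]
contact_force: [0.4, -0.6, 0.1]
width: 0.0853
```

Call:
play_rows:
  series:
    - {"dx": 0, "dy": 0, "dz": 10, "turn": 0, "fingers": -1}
    - {"dx": 0, "dy": 0, "dz": 25, "turn": 0, "fingers": -1}
    - {"dx": 0, "dy": 0, "dz": 30, "turn": 0, "fingers": -1}
    - {"dx": 0, "dy": 0, "dz": 25, "turn": 0, "fingers": -1}
    - {"dx": 0, "dy": 0, "dz": 10, "turn": 0, "fingers": -1}
    - {"dx": 0, "dy": 0, "dz": -10, "turn": 0, "fingers": -1}
    - {"dx": 0, "dy": 0, "dz": -20, "turn": 0, "fingers": -1}
    - {"dx": 0, "dy": 0, "dz": -20, "turn": 0, "fingers": -1}
    - {"dx": 0, "dy": 0, "dz": -20, "turn": 0, "fingers": -1}
    - {"dx": 0, "dy": 0, "dz": -20, "turn": 0, "fingers": -1}
    - {"dx": 0, "dy": 0, "dz": 0, "turn": 0, "fingers": -1}
    - {"dx": 0, "dy": 0, "dz": 0, "turn": 0, "fingers": -1}
    - {"dx": 0, "dy": 0, "dz": 0, "turn": 0, "fingers": -1}

```text
clock: 11.45
position: [0.5221, 0.1466, 0.2827]
ee_rot: [0.026, 0.744, 0.667, 0.038]
contact_force: [-0.4, 0.4, -0.4]
width: 0.0853
```

Call:
play_rows:
  series:
    - {"dx": 0, "dy": 0, "dz": -3, "turn": 0, "fingers": -1}
    - {"dx": 0, "dy": 0, "dz": -6, "turn": 0, "fingers": -1}
    - {"dx": 0, "dy": 0, "dz": -9, "turn": 0, "fingers": -1}
    - {"dx": 0, "dy": 0, "dz": -12, "turn": 0, "fingers": -1}
    - {"dx": 0, "dy": 0, "dz": -15, "turn": 0, "fingers": -1}
    - {"dx": 0, "dy": 0, "dz": -18, "turn": 0, "fingers": -1}

```text
clock: 11.95
position: [0.5278, 0.1474, 0.2254]
ee_rot: [0.032, 0.744, 0.666, 0.046]
contact_force: [-0.1, 0.4, 0.9]
width: 0.0854
```

Call:
play_rows:
  series:
    - {"dx": 0, "dy": 0, "dz": 0, "turn": 0, "fingers": -1}
    - {"dx": 0, "dy": 0, "dz": 0, "turn": 0, "fingers": -1}

```text
clock: 12.12
position: [0.5255, 0.1471, 0.2215]
ee_rot: [0.03, 0.744, 0.666, 0.043]
contact_force: [0.4, -0.4, -0.0]
width: 0.0852
```

Call:
play_rows:
  series:
    - {"dx": 0, "dy": 0, "dz": 20, "turn": 0, "fingers": -1}
    - {"dx": 0, "dy": 0, "dz": 20, "turn": 0, "fingers": -1}

```text
clock: 12.28
position: [0.5228, 0.1466, 0.2585]
ee_rot: [0.027, 0.744, 0.666, 0.039]
contact_force: [0.8, 0.8, 0.3]
width: 0.0855
```

Call:
play_rows:
  series:
    - {"dx": 0, "dy": 0, "dz": 17, "turn": 0, "fingers": -1}
    - {"dx": 0, "dy": 0, "dz": 14, "turn": 0, "fingers": -1}
    - {"dx": 0, "dy": 0, "dz": 11, "turn": 0, "fingers": -1}
    - {"dx": 0, "dy": 0, "dz": 8, "turn": 0, "fingers": -1}
    - {"dx": 0, "dy": 0, "dz": 5, "turn": 0, "fingers": -1}
    - {"dx": 0, "dy": 0, "dz": 2, "turn": 0, "fingers": -1}

```text
clock: 12.78
position: [0.5262, 0.1472, 0.3279]
ee_rot: [0.031, 0.744, 0.666, 0.045]
contact_force: [0.3, -0.5, 0.7]
width: 0.0852
```

Call:
play_rows:
  series:
    - {"dx": 0, "dy": 0, "dz": 0, "turn": 0, "fingers": -1}
    - {"dx": 0, "dy": 0, "dz": 0, "turn": 0, "fingers": -1}
    - {"dx": 0, "dy": 0, "dz": 0, "turn": 0, "fingers": -1}

```text
clock: 13.03
position: [0.526, 0.1471, 0.328]
ee_rot: [0.031, 0.744, 0.666, 0.045]
contact_force: [-0.7, -0.2, 0.1]
width: 0.0853
```

Call:
play_rows:
  series:
    - {"dx": 0, "dy": 0, "dz": -40, "turn": 0, "fingers": -1}
    - {"dx": 0, "dy": 0, "dz": -40, "turn": 0, "fingers": -1}

```text
clock: 13.2
position: [0.5314, 0.148, 0.2543]
ee_rot: [0.037, 0.743, 0.666, 0.053]
contact_force: [-0.8, -0.5, -0.9]
width: 0.0852
```

Call:
play_rows:
  series:
    - {"dx": 0, "dy": 0, "dz": 0, "turn": 0, "fingers": -1}
    - {"dx": 0, "dy": 0, "dz": 0, "turn": 0, "fingers": -1}
    - {"dx": 0, "dy": 0, "dz": 0, "turn": 0, "fingers": -1}

```text
clock: 13.45
position: [0.5252, 0.147, 0.2457]
ee_rot: [0.031, 0.744, 0.666, 0.045]
contact_force: [0.6, -0.5, 0.2]
width: 0.0854
```

Call:
play_rows:
  series:
    - {"dx": 0, "dy": 0, "dz": 40, "turn": 0, "fingers": -1}

```text
clock: 13.53
position: [0.5198, 0.1462, 0.2787]
ee_rot: [0.026, 0.744, 0.667, 0.037]
contact_force: [-0.7, -0.1, -1.3]
width: 0.0853
```

Call:
play_rows:
  series:
    - {"dx": 0, "dy": 0, "dz": 0, "turn": 0, "fingers": -1}
    - {"dx": 0, "dy": 0, "dz": 0, "turn": 0, "fingers": -1}

```text
clock: 13.7
position: [0.5254, 0.1471, 0.2897]
ee_rot: [0.031, 0.744, 0.666, 0.045]
contact_force: [-0.8, -0.3, -0.9]
width: 0.0854
```

Call:
play_rows:
  series:
    - {"dx": 0, "dy": 0, "dz": 0, "turn": 0, "fingers": -1}
    - {"dx": 0, "dy": 0, "dz": -10, "turn": 0, "fingers": -1}
    - {"dx": 0, "dy": 0, "dz": -20, "turn": 0, "fingers": -1}
    - {"dx": 0, "dy": 0, "dz": -20, "turn": 0, "fingers": -1}
    - {"dx": 0, "dy": 0, "dz": -20, "turn": 0, "fingers": -1}
    - {"dx": 0, "dy": 0, "dz": -20, "turn": 0, "fingers": -1}
    - {"dx": 0, "dy": 0, "dz": 0, "turn": 0, "fingers": -1}
    - {"dx": 0, "dy": 0, "dz": 0, "turn": 0, "fingers": -1}
    - {"dx": 0, "dy": 0, "dz": 0, "turn": 0, "fingers": -1}

```text
clock: 14.45
position: [0.5302, 0.1478, 0.2032]
ee_rot: [0.036, 0.743, 0.666, 0.053]
contact_force: [-0.1, -0.2, -0.2]
width: 0.0855
```

Call:
play_rows:
  series:
    - {"dx": 0, "dy": 0, "dz": 10, "turn": 0, "fingers": -1}
    - {"dx": 0, "dy": 0, "dz": 20, "turn": 0, "fingers": -1}
    - {"dx": 0, "dy": 0, "dz": 30, "turn": 0, "fingers": -1}
    - {"dx": 0, "dy": 0, "dz": 30, "turn": 0, "fingers": -1}
    - {"dx": 0, "dy": 0, "dz": 20, "turn": 0, "fingers": -1}
    - {"dx": 0, "dy": 0, "dz": 10, "turn": 0, "fingers": -1}
    - {"dx": 0, "dy": 0, "dz": 0, "turn": 0, "fingers": -1}
    - {"dx": 0, "dy": 0, "dz": 0, "turn": 0, "fingers": -1}

```text
clock: 15.12
position: [0.5328, 0.1483, 0.3437]
ee_rot: [0.042, 0.743, 0.665, 0.061]
contact_force: [-0.9, -0.5, -0.7]
width: 0.0855
```

```bash
python3 - <<'E'
from h import *
s=get_state();print(s["clock"],s["position"],s["ee_rot"],s["qpos"],s["qd"])
E
```

```text
15.1167 [0.53281761 0.14830821 0.34373508] [0.04209259 0.74267847 0.66549285 0.06145047] [ 0.14731365  0.12171571  1.46841201 -0.00259927  1.40238018 -1.31372262] [ 0.00115168 -0.02618689 -0.0477808  -0.00211083  0.01450065  0.00136303]
```

Call:
play_rows:
  series:
    - {"dx": 0, "dy": 0, "dz": 0, "turn": -0.12, "fingers": -1}
    - {"dx": 0, "dy": 0, "dz": 0, "turn": -0.12, "fingers": -1}
    - {"dx": 0, "dy": 0, "dz": 0, "turn": -0.12, "fingers": -1}
    - {"dx": 0, "dy": 0, "dz": 0, "turn": -0.12, "fingers": -1}
    - {"dx": 0, "dy": 0, "dz": 0, "turn": -0.12, "fingers": -1}
    - {"dx": 0, "dy": 0, "dz": 0, "turn": -0.12, "fingers": -1}
    - {"dx": 0, "dy": 0, "dz": 0, "turn": -0.12, "fingers": -1}
    - {"dx": 0, "dy": 0, "dz": 0, "turn": -0.12, "fingers": -1}
    - {"dx": 0, "dy": 0, "dz": 0, "turn": -0.12, "fingers": -1}
    - {"dx": 0, "dy": 0, "dz": 0, "turn": -0.12, "fingers": -1}
    - {"dx": 0, "dy": 0, "dz": 0, "turn": -0.12, "fingers": -1}
    - {"dx": 0, "dy": 0, "dz": 0, "turn": -0.12, "fingers": -1}

```text
clock: 16.12
position: [0.5279, 0.1475, 0.341]
ee_rot: [0.074, 0.997, -0.018, 0.013]
contact_force: [0.2, -0.2, 0.8]
width: 0.0852
```

Call:
play_rows:
  series:
    - {"dx": 0, "dy": 0, "dz": 0, "turn": -0.12, "fingers": -1}
    - {"dx": 0, "dy": 0, "dz": 0, "turn": -0.12, "fingers": -1}
    - {"dx": 0, "dy": 0, "dz": 0, "turn": -0.12, "fingers": -1}
    - {"dx": 0, "dy": 0, "dz": 0, "turn": -0.12, "fingers": -1}
    - {"dx": 0, "dy": 0, "dz": 0, "turn": -0.12, "fingers": -1}
    - {"dx": 0, "dy": 0, "dz": 0, "turn": -0.12, "fingers": -1}
    - {"dx": 0, "dy": 0, "dz": 0, "turn": -0.12, "fingers": -1}
    - {"dx": 0, "dy": 0, "dz": 0, "turn": -0.12, "fingers": -1}
    - {"dx": 0, "dy": 0, "dz": 0, "turn": -0.12, "fingers": -1}
    - {"dx": 0, "dy": 0, "dz": 0, "turn": -0.12, "fingers": -1}
    - {"dx": 0, "dy": 0, "dz": 0, "turn": -0.12, "fingers": -1}
    - {"dx": 0, "dy": 0, "dz": 0, "turn": -0.12, "fingers": -1}
    - {"dx": 0, "dy": 0, "dz": 0, "turn": 0, "fingers": -1}

```text
clock: 17.2
position: [0.5248, 0.1481, 0.332]
ee_rot: [0.065, 0.716, -0.694, -0.048]
contact_force: [0.8, 0.0, -0.2]
width: 0.0852
```

```bash
cat >> h.py <<'E'
def st():
    s=get_state();q=s["ee_rot"];x=R.from_quat([q[1],q[2],q[3],q[0]]).as_matrix()
    print("t",round(s["clock"],2),"p",np.round(s["position"],4),"yaw",round(np.arctan2(x[1,0],x[0,0]),4),"z",np.round(x[:2,2],3),"F",np.round(s["contact_force"],1),"M",np.round(s["moment"],3),"w",round(s["width"],4),"q",np.round(s["qpos"],3));return s
E
python3 -c "
from h import *
st()"
```

```text
t 17.2 p [0.5248 0.1481 0.332 ] yaw -1.5377 z [-0.16  -0.027] F [ 0.8  0.  -0.2] M [-0.001 -0.128 -0.018] w 0.0852 q [ 0.149  0.285  1.285 -0.003  1.734  1.689]
```

Call:
play_rows:
  series:
    - {"dx": 0, "dy": 0, "dz": 10, "turn": -0.07, "fingers": -1}
    - {"dx": 0, "dy": 0, "dz": 25, "turn": -0.07, "fingers": -1}
    - {"dx": 0, "dy": 0, "dz": 30, "turn": 0, "fingers": -1}
    - {"dx": 0, "dy": 0, "dz": 25, "turn": 0, "fingers": -1}
    - {"dx": 0, "dy": 0, "dz": 10, "turn": 0, "fingers": -1}
    - {"dx": 0, "dy": 0, "dz": -10, "turn": 0, "fingers": -1}
    - {"dx": 0, "dy": 0, "dz": -20, "turn": 0, "fingers": -1}
    - {"dx": 0, "dy": 0, "dz": -20, "turn": 0, "fingers": -1}
    - {"dx": 0, "dy": 0, "dz": -20, "turn": 0, "fingers": -1}
    - {"dx": 0, "dy": 0, "dz": -20, "turn": 0, "fingers": -1}
    - {"dx": 0, "dy": 0, "dz": -20, "turn": 0, "fingers": -1}
    - {"dx": 0, "dy": 0, "dz": -15, "turn": 0, "fingers": -1}
    - {"dx": 0, "dy": 0, "dz": -10, "turn": 0, "fingers": -1}
    - {"dx": 0, "dy": 0, "dz": -5, "turn": 0, "fingers": -1}
    - {"dx": 0, "dy": 0, "dz": 0, "turn": 0, "fingers": -1}
    - {"dx": 0, "dy": 0, "dz": 0, "turn": 0, "fingers": -1}

```text
clock: 18.53
position: [0.5157, 0.148, 0.2757]
ee_rot: [-0.07, -0.679, 0.729, 0.058]
contact_force: [0.3, 0.3, 0.0]
width: 0.0854
```

```bash
python3 -c "
from h import *
st()"
```

```text
t 18.53 p [0.5157 0.148  0.2757] yaw -1.6395 z [-0.18  -0.011] F [0.3 0.3 0. ] M [ 0.01  -0.106 -0.008] w 0.0854 q [0.14  0.299 1.404 0.015 1.62  1.781]
```

Call:
play_rows:
  series:
    - {"dx": 1, "dy": 2, "dz": -10, "turn": -0.02, "fingers": -1}
    - {"dx": 1, "dy": 2, "dz": -10, "turn": -0.02, "fingers": -1}
    - {"dx": 1, "dy": 2, "dz": -10, "turn": 0, "fingers": -1}
    - {"dx": 0, "dy": 0, "dz": -10, "turn": 0, "fingers": -1}
    - {"dx": 0, "dy": 0, "dz": -10, "turn": 0, "fingers": -1}
    - {"dx": 0, "dy": 0, "dz": -10, "turn": 0, "fingers": -1}
    - {"dx": 0, "dy": 0, "dz": -10, "turn": 0, "fingers": -1}
    - {"dx": 0, "dy": 0, "dz": -10, "turn": 0, "fingers": -1}
    - {"dx": 0, "dy": 0, "dz": -10, "turn": 0, "fingers": -1}
    - {"dx": 0, "dy": 0, "dz": -10, "turn": 0, "fingers": -1}
    - {"dx": 0, "dy": 0, "dz": -10, "turn": 0, "fingers": -1}
    - {"dx": 0, "dy": 0, "dz": -10, "turn": 0, "fingers": -1}
    - {"dx": 0, "dy": 0, "dz": -10, "turn": 0, "fingers": -1}
    - {"dx": 0, "dy": 0, "dz": -10, "turn": 0, "fingers": -1}
    - {"dx": 0, "dy": 0, "dz": -5, "turn": 0, "fingers": -1}

```text
clock: 19.78
position: [0.5199, 0.1547, 0.1172]
ee_rot: [-0.067, -0.663, 0.743, 0.058]
contact_force: [-0.8, -0.6, -0.4]
width: 0.0851
```

```bash
python3 -c "
from h import *
st()"
```

```text
t 19.78 p [0.5199 0.1547 0.1172] yaw -1.6821 z [-0.176 -0.002] F [-0.8 -0.6 -0.4] M [-0.038 -0.055 -0.001] w 0.0851 q [0.146 0.413 1.638 0.024 1.265 1.821]
```

Call:
play_rows:
  series:
    - {"dx": 0, "dy": 0, "dz": -10, "turn": 0, "fingers": -1}
    - {"dx": 0, "dy": 0, "dz": -10, "turn": 0, "fingers": -1}
    - {"dx": 0, "dy": 0, "dz": -8, "turn": 0, "fingers": -1}
    - {"dx": 0, "dy": 0, "dz": -4, "turn": 0, "fingers": -1}
    - {"dx": 0, "dy": 0, "dz": -2, "turn": 0, "fingers": -1}
    - {"dx": 0, "dy": 0, "dz": 0, "turn": 0, "fingers": -1}

```text
clock: 20.28
position: [0.5195, 0.1547, 0.0781]
ee_rot: [-0.067, -0.663, 0.743, 0.058]
contact_force: [-1.0, 1.1, 0.4]
width: 0.0851
```

```bash
python3 - <<'E'
from h import *
s=st();w=get_image("wrist");save(w,"w4.png")
E
```

```text
t 20.28 p [0.5195 0.1547 0.0781] yaw -1.682 z [-0.177 -0.003] F [-1.   1.1  0.4] M [-0.013 -0.088  0.057] w 0.0851 q [0.146 0.453 1.684 0.025 1.181 1.818]
```

View pics/w4.png

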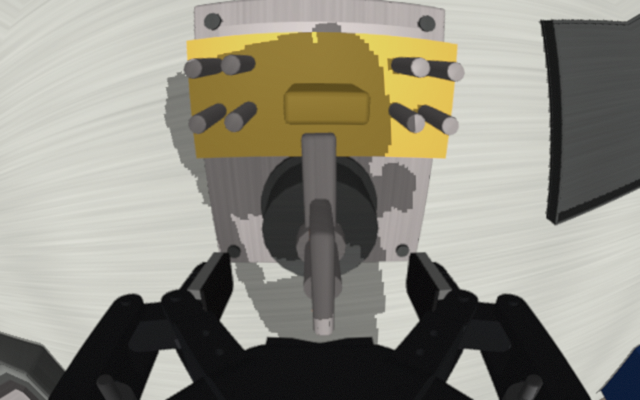

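The wing, at column 320 and rows 200–330, sits centred between the open fingers. I'm closing on it now.

Call:
play_rows:
  series:
    - {"dx": 0, "dy": 0, "dz": 0, "turn": 0, "fingers": 1}
    - {"dx": 0, "dy": 0, "dz": 0, "turn": 0, "fingers": 1}
    - {"dx": 0, "dy": 0, "dz": 0, "turn": 0, "fingers": 1}
    - {"dx": 0, "dy": 0, "dz": 0, "turn": 0, "fingers": 1}
    - {"dx": 0, "dy": 0, "dz": 0, "turn": 0, "fingers": 1}
    - {"dx": 0, "dy": 0, "dz": 0, "turn": 0, "fingers": 1}
    - {"dx": 0, "dy": 0, "dz": 0, "turn": 0, "fingers": 1}
  squeeze: 60

```text
clock: 20.92
position: [0.5211, 0.1536, 0.0806]
ee_rot: [-0.066, -0.664, 0.743, 0.056]
contact_force: [-0.6, -4.1, -0.5]
width: 0.0092
```

```bash
python3 -c "
from h import *
st()"
```

```text
t 20.92 p [0.5211 0.1536 0.0806] yaw -1.6807 z [-0.173 -0.005] F [-0.6 -4.1 -0.5] M [ 0.058 -0.17   0.077] w 0.0092 q [0.145 0.45  1.681 0.022 1.183 1.818]
```

Call:
play_rows:
  series:
    - {"dx": 0, "dy": 0, "dz": 0, "turn": -0.03, "fingers": 1}
    - {"dx": 0, "dy": 0, "dz": 0, "turn": -0.03, "fingers": 1}

```text
clock: 21.08
position: [0.521, 0.1535, 0.0806]
ee_rot: [-0.064, -0.64, 0.763, 0.058]
contact_force: [-1.3, -2.5, -1.3]
width: 0.009
```

```bash
python3 -c "
from h import *
st()"
```

```text
t 21.08 p [0.521  0.1535 0.0806] yaw -1.7443 z [-0.172  0.007] F [-1.3 -2.5 -1.3] M [ 0.386 -0.122  0.154] w 0.009 q [0.139 0.449 1.684 0.033 1.18  1.87 ]
```

Call:
play_rows:
  series:
    - {"dx": 0, "dy": 0, "dz": 0, "turn": -0.03, "fingers": 1}
    - {"dx": 0, "dy": 0, "dz": 0, "turn": -0.03, "fingers": 1}

```text
clock: 21.25
position: [0.521, 0.1536, 0.0806]
ee_rot: [-0.062, -0.615, 0.784, 0.06]
contact_force: [-0.6, -2.3, -0.2]
width: 0.0088
```

```bash
python3 -c "
from h import *
st()"
```

```text
t 21.25 p [0.521  0.1536 0.0806] yaw -1.81 z [-0.171  0.019] F [-0.6 -2.3 -0.2] M [ 0.277 -0.223  0.161] w 0.0088 q [0.132 0.447 1.687 0.044 1.177 1.923]
```

Call:
play_rows:
  series:
    - {"dx": 0, "dy": 0, "dz": 0, "turn": -0.03, "fingers": 1}
    - {"dx": 0, "dy": 0, "dz": 0, "turn": -0.03, "fingers": 1}

```text
clock: 21.42
position: [0.521, 0.1535, 0.0806]
ee_rot: [-0.06, -0.589, 0.804, 0.063]
contact_force: [-0.9, -2.2, 0.1]
width: 0.009
```

```bash
python3 -c "
from h import *
st()"
```

```text
t 21.42 p [0.521  0.1535 0.0806] yaw -1.8751 z [-0.17  0.03] F [-0.9 -2.2  0.1] M [ 0.307 -0.162  0.362] w 0.009 q [0.125 0.445 1.691 0.056 1.172 1.976]
```

Call:
play_rows:
  series:
    - {"dx": 0, "dy": 0, "dz": 0, "turn": -0.03, "fingers": 1}
    - {"dx": 0, "dy": 0, "dz": 0, "turn": -0.03, "fingers": 1}

```text
clock: 21.58
position: [0.521, 0.1535, 0.0806]
ee_rot: [-0.057, -0.563, 0.822, 0.065]
contact_force: [-0.4, -1.4, 0.1]
width: 0.0089
```

```bash
python3 -c "
from h import *
st()"
```

```text
t 21.58 p [0.521  0.1535 0.0806] yaw -1.9388 z [-0.167  0.042] F [-0.4 -1.4  0.1] M [ 0.212 -0.148  0.606] w 0.0089 q [0.118 0.443 1.695 0.067 1.167 2.028]
```

Call:
play_rows:
  series:
    - {"dx": 0, "dy": 0, "dz": 0, "turn": -0.03, "fingers": 1}
    - {"dx": 0, "dy": 0, "dz": 0, "turn": -0.03, "fingers": 1}

```text
clock: 21.75
position: [0.521, 0.1535, 0.0806]
ee_rot: [-0.055, -0.537, 0.839, 0.067]
contact_force: [-0.8, -0.5, -0.3]
width: 0.0088
```

```bash
python3 -c "
from h import *
st()"
```

```text
t 21.75 p [0.521  0.1535 0.0806] yaw -2.0008 z [-0.164  0.052] F [-0.8 -0.5 -0.3] M [ 0.162 -0.075  0.776] w 0.0088 q [0.112 0.44  1.699 0.077 1.162 2.079]
```

Call:
play_rows:
  series:
    - {"dx": 0, "dy": 0, "dz": 0, "turn": 0.04, "fingers": 1}

```text
clock: 21.83
position: [0.521, 0.1535, 0.0806]
ee_rot: [-0.056, -0.553, 0.828, 0.066]
contact_force: [-0.6, -1.8, 0.2]
width: 0.0088
```

```bash
python3 -c "
from h import *
st()"
```

```text
t 21.83 p [0.521  0.1535 0.0806] yaw -1.962 z [-0.166  0.047] F [-0.6 -1.8  0.2] M [ 0.303 -0.254  0.439] w 0.0088 q [0.115 0.441 1.697 0.071 1.164 2.046]
```

Call:
play_rows:
  series:
    - {"dx": 0, "dy": 0, "dz": 0, "turn": 0, "fingers": 1}

```text
clock: 21.92
position: [0.521, 0.1535, 0.0806]
ee_rot: [-0.056, -0.554, 0.828, 0.066]
contact_force: [-0.5, -1.4, 0.4]
width: 0.009
```

```bash
python3 -c "
from h import *
st()"
```

```text
t 21.92 p [0.521  0.1535 0.0806] yaw -1.961 z [-0.166  0.046] F [-0.5 -1.4  0.4] M [ 0.183 -0.138  0.628] w 0.009 q [0.116 0.441 1.697 0.071 1.164 2.045]
```

Call:
play_rows:
  series:
    - {"dx": 0, "dy": 0, "dz": 0, "turn": 0, "fingers": 1}
    - {"dx": 0, "dy": 0, "dz": 0, "turn": 0, "fingers": 1}
    - {"dx": 0, "dy": 0, "dz": 0, "turn": 0, "fingers": 1}

```text
clock: 22.17
position: [0.521, 0.1535, 0.0806]
ee_rot: [-0.056, -0.553, 0.828, 0.066]
contact_force: [0.4, -0.6, 0.3]
width: 0.0091
```

```bash
python3 -c "
from h import *
st()"
```

```text
t 22.17 p [0.521  0.1535 0.0806] yaw -1.9618 z [-0.166  0.046] F [ 0.4 -0.6  0.3] M [ 0.15  -0.194  0.671] w 0.0091 q [0.115 0.441 1.697 0.071 1.164 2.046]
```

Call:
play_rows:
  series:
    - {"dx": 0, "dy": 0, "dz": 0, "turn": 0, "fingers": 1}
    - {"dx": 0, "dy": 0, "dz": 0, "turn": 0, "fingers": 1}
    - {"dx": 0, "dy": 0, "dz": 0, "turn": 0, "fingers": 1}
    - {"dx": 0, "dy": 0, "dz": 0, "turn": 0, "fingers": 1}

```text
clock: 22.5
position: [0.521, 0.1535, 0.0806]
ee_rot: [-0.056, -0.553, 0.828, 0.066]
contact_force: [-0.6, -1.1, 0.6]
width: 0.0089
```

```bash
python3 -c "
from h import *
st()"
```

```text
t 22.5 p [0.521  0.1535 0.0806] yaw -1.9621 z [-0.165  0.046] F [-0.6 -1.1  0.6] M [ 0.149 -0.217  0.607] w 0.0089 q [0.116 0.441 1.697 0.071 1.164 2.046]
```

Call:
play_rows:
  series:
    - {"dx": 0, "dy": 0, "dz": 0, "turn": 0.06, "fingers": 1}
    - {"dx": 0, "dy": 0, "dz": 0, "turn": 0.06, "fingers": 1}
    - {"dx": 0, "dy": 0, "dz": 0, "turn": 0.06, "fingers": 1}
    - {"dx": 0, "dy": 0, "dz": 0, "turn": 0.06, "fingers": 1}
    - {"dx": 0, "dy": 0, "dz": 0, "turn": 0.06, "fingers": 1}
    - {"dx": 0, "dy": 0, "dz": 0, "turn": 0.06, "fingers": 1}
    - {"dx": 0, "dy": 0, "dz": 0, "turn": 0.06, "fingers": 1}
    - {"dx": 0, "dy": 0, "dz": 0, "turn": 0.06, "fingers": 1}
    - {"dx": 0, "dy": 0, "dz": 0, "turn": 0.06, "fingers": 1}
    - {"dx": 0, "dy": 0, "dz": 0, "turn": 0.06, "fingers": 1}

```text
clock: 23.33
position: [0.521, 0.1534, 0.0806]
ee_rot: [0.073, 0.775, -0.627, -0.048]
contact_force: [0.3, -2.6, 1.2]
width: 0.0088
```

```bash
python3 -c "
from h import *
st()"
```

```text
t 23.33 p [0.521  0.1534 0.0806] yaw -1.3589 z [-0.165 -0.053] F [ 0.3 -2.6  1.2] M [ 0.199 -0.068 -0.096] w 0.0088 q [ 0.174  0.453  1.677 -0.025  1.185  1.546]
```

Call:
play_rows:
  series:
    - {"dx": 0, "dy": 0, "dz": 0, "turn": 0.04, "fingers": 1}
    - {"dx": 0, "dy": 0, "dz": 0, "turn": 0.03, "fingers": 1}

```text
clock: 23.5
position: [0.521, 0.1534, 0.0806]
ee_rot: [0.074, 0.796, -0.599, -0.045]
contact_force: [-0.3, -3.2, 0.8]
width: 0.0094
```

```bash
python3 -c "
from h import *
st()"
```

```text
t 23.5 p [0.521  0.1534 0.0806] yaw -1.2888 z [-0.161 -0.064] F [-0.3 -3.2  0.8] M [ 0.224 -0.061 -0.01 ] w 0.0094 q [ 0.181  0.452  1.677 -0.037  1.184  1.488]
```

Call:
play_rows:
  series:
    - {"dx": 0, "dy": 0, "dz": 0, "turn": 0.03, "fingers": 1}
    - {"dx": 0, "dy": 0, "dz": 0, "turn": 0.03, "fingers": 1}

```text
clock: 23.67
position: [0.521, 0.1534, 0.0806]
ee_rot: [0.076, 0.814, -0.575, -0.043]
contact_force: [0.1, -2.3, 0.2]
width: 0.0092
```

```bash
python3 -c "
from h import *
st()"
```

```text
t 23.67 p [0.521  0.1534 0.0806] yaw -1.2286 z [-0.157 -0.073] F [ 0.1 -2.3  0.2] M [ 0.222 -0.022 -0.055] w 0.0092 q [ 0.186  0.452  1.678 -0.046  1.181  1.437]
```

Call:
play_rows:
  series:
    - {"dx": 0, "dy": 0, "dz": 0, "turn": 0.03, "fingers": 1}

```text
clock: 23.75
position: [0.521, 0.1534, 0.0806]
ee_rot: [0.076, 0.822, -0.562, -0.042]
contact_force: [0.6, -1.9, 0.2]
width: 0.0092
```

```bash
python3 -c "
from h import *
st()"
```

```text
t 23.75 p [0.521  0.1534 0.0806] yaw -1.1978 z [-0.155 -0.078] F [ 0.6 -1.9  0.2] M [ 0.214  0.035 -0.068] w 0.0092 q [ 0.189  0.452  1.679 -0.051  1.18   1.412]
```

Call:
play_rows:
  series:
    - {"dx": 0, "dy": 0, "dz": 0, "turn": 0.03, "fingers": 1}
    - {"dx": 0, "dy": 0, "dz": 0, "turn": 0.03, "fingers": 1}

```text
clock: 23.92
position: [0.521, 0.1534, 0.0806]
ee_rot: [0.077, 0.839, -0.537, -0.04]
contact_force: [-0.3, -2.9, 0.4]
width: 0.0087
```

```bash
python3 -c "
from h import *
st()"
```

```text
t 23.92 p [0.521  0.1534 0.0806] yaw -1.1366 z [-0.15  -0.087] F [-0.3 -2.9  0.4] M [ 0.086 -0.014 -0.255] w 0.0087 q [ 0.195  0.451  1.68  -0.061  1.177  1.361]
```

Call:
play_rows:
  series:
    - {"dx": 0, "dy": 0, "dz": 0, "turn": 0.02, "fingers": 1}

```text
clock: 24.0
position: [0.521, 0.1534, 0.0806]
ee_rot: [0.078, 0.845, -0.528, -0.039]
contact_force: [0.7, -1.8, 0.6]
width: 0.0089
```

```bash
python3 -c "
from h import *
st()"
```

```text
t 24.0 p [0.521  0.1534 0.0806] yaw -1.1163 z [-0.149 -0.09 ] F [ 0.7 -1.8  0.6] M [ 0.149 -0.034 -0.317] w 0.0089 q [ 0.197  0.45   1.681 -0.064  1.175  1.344]
```

Call:
play_rows:
  series:
    - {"dx": 0, "dy": 0, "dz": 0, "turn": -0.06, "fingers": 1}
    - {"dx": 0, "dy": 0, "dz": 0, "turn": -0.06, "fingers": 1}
    - {"dx": 0, "dy": 0, "dz": 0, "turn": -0.06, "fingers": 1}
    - {"dx": 0, "dy": 0, "dz": 0, "turn": -0.06, "fingers": 1}
    - {"dx": 0, "dy": 0, "dz": 0, "turn": -0.06, "fingers": 1}
    - {"dx": 0, "dy": 0, "dz": 0, "turn": -0.06, "fingers": 1}
    - {"dx": 0, "dy": 0, "dz": 0, "turn": -0.06, "fingers": 1}
    - {"dx": 0, "dy": 0, "dz": 0, "turn": -0.06, "fingers": 1}
    - {"dx": 0, "dy": 0, "dz": 0, "turn": -0.06, "fingers": 1}
    - {"dx": 0, "dy": 0, "dz": 0, "turn": -0.06, "fingers": 1}
    - {"dx": 0, "dy": 0, "dz": 0, "turn": -0.06, "fingers": 1}
    - {"dx": 0, "dy": 0, "dz": 0, "turn": -0.06, "fingers": 1}
    - {"dx": 0, "dy": 0, "dz": 0, "turn": -0.05, "fingers": 1}
    - {"dx": 0, "dy": 0, "dz": 0, "turn": -0.02, "fingers": 1}

```text
clock: 25.17
position: [0.521, 0.1535, 0.0806]
ee_rot: [-0.056, -0.566, 0.82, 0.067]
contact_force: [-0.3, -0.8, -0.9]
width: 0.0088
```

```bash
python3 -c "
from h import *
st()"
```

```text
t 25.17 p [0.521  0.1535 0.0806] yaw -1.9323 z [-0.167  0.046] F [-0.3 -0.8 -0.9] M [ 0.162 -0.145  0.62 ] w 0.0088 q [0.115 0.442 1.696 0.071 1.166 2.016]
```

Call:
play_rows:
  series:
    - {"dx": 0, "dy": 0, "dz": 0, "turn": -0.02, "fingers": 1}
    - {"dx": 0, "dy": 0, "dz": 0, "turn": 0, "fingers": 1}
    - {"dx": 0, "dy": 0, "dz": 0, "turn": 0, "fingers": 1}

```text
clock: 25.42
position: [0.521, 0.1535, 0.0806]
ee_rot: [-0.055, -0.558, 0.825, 0.067]
contact_force: [0.5, -1.7, 0.5]
width: 0.0092
```

```bash
python3 -c "
from h import *
st()"
```

```text
t 25.42 p [0.521  0.1535 0.0806] yaw -1.95 z [-0.165  0.049] F [ 0.5 -1.7  0.5] M [ 0.067 -0.14   0.429] w 0.0092 q [0.114 0.441 1.698 0.074 1.164 2.031]
```

Call:
play_rows:
  series:
    - {"dx": 0, "dy": 0, "dz": 0, "turn": 0, "fingers": 1}
    - {"dx": 0, "dy": 0, "dz": 0, "turn": 0, "fingers": 1}
    - {"dx": 0, "dy": 0, "dz": 0, "turn": 0, "fingers": 1}
    - {"dx": 0, "dy": 0, "dz": 0, "turn": 0, "fingers": 1}
    - {"dx": 0, "dy": 0, "dz": 0, "turn": 0, "fingers": 1}
    - {"dx": 0, "dy": 0, "dz": 0, "turn": 0, "fingers": 1}

```text
clock: 25.92
position: [0.521, 0.1535, 0.0806]
ee_rot: [-0.055, -0.56, 0.824, 0.067]
contact_force: [-0.5, -1.1, -0.4]
width: 0.0092
```

```bash
python3 -c "
from h import *
st()"
```

```text
t 25.92 p [0.521  0.1535 0.0806] yaw -1.9472 z [-0.166  0.048] F [-0.5 -1.1 -0.4] M [ 0.14  -0.163  0.444] w 0.0092 q [0.115 0.441 1.698 0.073 1.164 2.029]
```

Call:
play_rows:
  series:
    - {"dx": 0, "dy": 0, "dz": 0, "turn": -0.02, "fingers": 1}
    - {"dx": 0, "dy": 0, "dz": 0, "turn": 0, "fingers": 1}

```text
clock: 26.08
position: [0.521, 0.1535, 0.0806]
ee_rot: [-0.055, -0.551, 0.83, 0.067]
contact_force: [0.5, -1.5, -0.2]
width: 0.0087
```

```bash
python3 -c "
from h import *
st();get_image('side');st();get_image('side');st()"
```

```text
t 26.08 p [0.521  0.1535 0.0806] yaw -1.9679 z [-0.165  0.051] F [ 0.5 -1.5 -0.2] M [ 0.119 -0.114  0.525] w 0.0087 q [0.113 0.44  1.699 0.076 1.162 2.046]
t 26.13 p [0.521  0.1535 0.0806] yaw -1.9674 z [-0.165  0.051] F [-0.1 -0.9 -0.4] M [ 0.063 -0.138  0.512] w 0.0094 q [0.113 0.44  1.699 0.076 1.162 2.046]
t 26.18 p [0.521  0.1535 0.0806] yaw -1.9672 z [-0.165  0.051] F [-1.3 -2.1  0.2] M [ 0.06  -0.135  0.554] w 0.0089 q [0.113 0.44  1.699 0.076 1.162 2.046]
```

Call:
play_rows:
  series:
    - {"dx": 0, "dy": 0, "dz": 0, "turn": 0, "fingers": 1}
    - {"dx": 0, "dy": 0, "dz": 0, "turn": 0, "fingers": 1}
    - {"dx": 0, "dy": 0, "dz": 0, "turn": 0, "fingers": 1}
    - {"dx": 0, "dy": 0, "dz": 0, "turn": 0, "fingers": 1}
    - {"dx": 0, "dy": 0, "dz": 0, "turn": 0, "fingers": 1}
    - {"dx": 0, "dy": 0, "dz": 0, "turn": 0, "fingers": 1}

```text
clock: 26.68
position: [0.521, 0.1535, 0.0806]
ee_rot: [-0.055, -0.551, 0.83, 0.067]
contact_force: [-0.8, -2.4, 0.4]
width: 0.009
```

Call:
play_rows:
  series:
    - {"dx": 0, "dy": 0, "dz": 0, "turn": 0.06, "fingers": 1}
    - {"dx": 0, "dy": 0, "dz": 0, "turn": 0.06, "fingers": 1}
    - {"dx": 0, "dy": 0, "dz": 0, "turn": 0.06, "fingers": 1}
    - {"dx": 0, "dy": 0, "dz": 0, "turn": 0.06, "fingers": 1}
    - {"dx": 0, "dy": 0, "dz": 0, "turn": 0.06, "fingers": 1}
    - {"dx": 0, "dy": 0, "dz": 0, "turn": 0.06, "fingers": 1}
    - {"dx": 0, "dy": 0, "dz": 0, "turn": 0.06, "fingers": 1}
    - {"dx": 0, "dy": 0, "dz": 0, "turn": 0.06, "fingers": 1}
    - {"dx": 0, "dy": 0, "dz": 0, "turn": 0.06, "fingers": 1}
    - {"dx": 0, "dy": 0, "dz": 0, "turn": 0.06, "fingers": 1}
    - {"dx": 0, "dy": 0, "dz": 0, "turn": 0.06, "fingers": 1}
    - {"dx": 0, "dy": 0, "dz": 0, "turn": 0.06, "fingers": 1}
    - {"dx": 0, "dy": 0, "dz": 0, "turn": 0.06, "fingers": 1}
    - {"dx": 0, "dy": 0, "dz": 0, "turn": 0.03, "fingers": 1}

```text
clock: 27.85
position: [0.521, 0.1534, 0.0806]
ee_rot: [0.077, 0.836, -0.541, -0.042]
contact_force: [-0.0, -2.9, 0.2]
width: 0.0094
```

```bash
python3 -c "
from h import *
st()"
```

```text
t 27.85 p [0.521  0.1534 0.0806] yaw -1.1471 z [-0.153 -0.083] F [-0.  -2.9  0.2] M [ 0.102 -0.064 -0.032] w 0.0094 q [ 0.192  0.451  1.679 -0.056  1.179  1.366]
```

Call:
play_rows:
  series:
    - {"dx": 0, "dy": 0, "dz": 0, "turn": 0.03, "fingers": 1}

```text
clock: 27.93
position: [0.521, 0.1534, 0.0806]
ee_rot: [0.077, 0.844, -0.529, -0.041]
contact_force: [-0.3, -1.9, 0.4]
width: 0.0089
```

```bash
python3 -c "
from h import *
st()"
```

```text
t 27.93 p [0.521  0.1534 0.0806] yaw -1.1174 z [-0.151 -0.087] F [-0.3 -1.9  0.4] M [ 0.107 -0.022 -0.022] w 0.0089 q [ 0.195  0.451  1.68  -0.061  1.177  1.342]
```

Call:
play_rows:
  series:
    - {"dx": 0, "dy": 0, "dz": 0, "turn": 0.03, "fingers": 1}
    - {"dx": 0, "dy": 0, "dz": 0, "turn": 0.03, "fingers": 1}

```text
clock: 28.1
position: [0.521, 0.1534, 0.0806]
ee_rot: [0.078, 0.86, -0.503, -0.039]
contact_force: [-0.2, -0.8, 0.1]
width: 0.0091
```

```bash
python3 -c "
from h import *
st()"
```

```text
t 28.1 p [0.521  0.1534 0.0806] yaw -1.0568 z [-0.145 -0.096] F [-0.2 -0.8  0.1] M [ 0.107 -0.033 -0.049] w 0.0091 q [ 0.201  0.45   1.682 -0.07   1.173  1.291]
```

It is free: there is no stop torque past the old anticlockwise stop. Next I finish the quarter turn.

Call:
play_rows:
  series:
    - {"dx": 0, "dy": 0, "dz": 0, "turn": 0.06, "fingers": 1}
    - {"dx": 0, "dy": 0, "dz": 0, "turn": 0.06, "fingers": 1}
    - {"dx": 0, "dy": 0, "dz": 0, "turn": 0.06, "fingers": 1}
    - {"dx": 0, "dy": 0, "dz": 0, "turn": 0.06, "fingers": 1}
    - {"dx": 0, "dy": 0, "dz": 0, "turn": 0.06, "fingers": 1}
    - {"dx": 0, "dy": 0, "dz": 0, "turn": 0.06, "fingers": 1}
    - {"dx": 0, "dy": 0, "dz": 0, "turn": 0.06, "fingers": 1}
    - {"dx": 0, "dy": 0, "dz": 0, "turn": 0.06, "fingers": 1}
    - {"dx": 0, "dy": 0, "dz": 0, "turn": 0.06, "fingers": 1}
    - {"dx": 0, "dy": 0, "dz": 0, "turn": 0.06, "fingers": 1}
    - {"dx": 0, "dy": 0, "dz": 0, "turn": 0.06, "fingers": 1}
    - {"dx": 0, "dy": 0, "dz": 0, "turn": 0.06, "fingers": 1}
    - {"dx": 0, "dy": 0, "dz": 0, "turn": 0.06, "fingers": 1}

```text
clock: 29.18
position: [0.5211, 0.1533, 0.0806]
ee_rot: [0.087, 0.989, -0.12, -0.006]
contact_force: [0.8, -2.6, 0.0]
width: 0.0086
```

```bash
python3 -c "
from h import *
st()"
```

```text
t 29.18 p [0.5211 0.1533 0.0806] yaw -0.2416 z [-0.032 -0.171] F [ 0.8 -2.6  0. ] M [-0.     0.041 -0.099] w 0.0086 q [ 0.26   0.414  1.747 -0.181  1.064  0.597]
```

Call:
play_rows:
  series:
    - {"dx": 0, "dy": 0, "dz": 0, "turn": 0, "fingers": 0}
    - {"dx": 0, "dy": 0, "dz": 0, "turn": 0, "fingers": 0}
    - {"dx": 0, "dy": 0, "dz": 0, "turn": 0, "fingers": 0}
    - {"dx": 0, "dy": 0, "dz": 0, "turn": 0, "fingers": 0}
    - {"dx": 0, "dy": 0, "dz": 8, "turn": 0.02, "fingers": 0}
    - {"dx": 0, "dy": 0, "dz": 10, "turn": 0.02, "fingers": 0}
    - {"dx": 0, "dy": 0, "dz": 10, "turn": 0.02, "fingers": 0}
    - {"dx": 0, "dy": 0, "dz": 10, "turn": 0.02, "fingers": 0}
    - {"dx": 0, "dy": 0, "dz": 10, "turn": 0.02, "fingers": 0}
    - {"dx": 0, "dy": 0, "dz": 10, "turn": 0.02, "fingers": 0}
    - {"dx": 0, "dy": 0, "dz": 10, "turn": 0.02, "fingers": 0}

```text
clock: 30.1
position: [0.5202, 0.1546, 0.1547]
ee_rot: [0.086, 0.995, -0.046, 0.0]
contact_force: [-0.5, -0.4, -0.2]
width: 0.0426
```

```bash
python3 - <<'E'
from h import *
s=st();w=get_image("wrist");save(w,"w5.png")
F=[.5603,.1496,-.105]
print("fin top pred",wproj(w,s,loc(F,(.035,0,.089))))
E
```

```text
t 30.1 p [0.5202 0.1546 0.1547] yaw -0.0925 z [-0.008 -0.172] F [-0.5 -0.4 -0.2] M [0.066 0.021 0.014] w 0.0426 q [ 0.268  0.329  1.67  -0.177  1.202  0.43 ]
fin top pred [[425.85273181 207.35728781]]
```

View pics/w5.png

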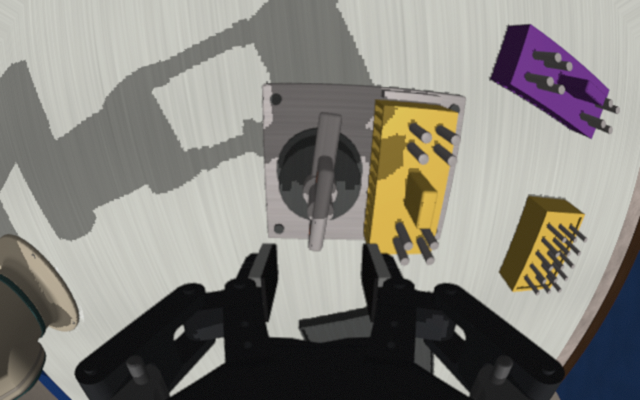

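The wing is now crosswise and the tongue, at (328,125), points away from the carrier. The fin top at about (427,205) matches the prediction of (426,207). Now I move above the fin.

Call:
play_rows:
  series:
    - {"dx": 15, "dy": -2, "dz": 0, "turn": -0.01, "fingers": 0}
    - {"dx": 15, "dy": -2, "dz": 0, "turn": 0, "fingers": 0}
    - {"dx": 15, "dy": -2, "dz": 0, "turn": 0, "fingers": 0}
    - {"dx": 15, "dy": -2, "dz": 0, "turn": 0, "fingers": 0}
    - {"dx": 15, "dy": -2, "dz": 0, "turn": 0, "fingers": 0}
    - {"dx": 0, "dy": 0, "dz": 0, "turn": 0, "fingers": 0}
    - {"dx": 0, "dy": 0, "dz": -8, "turn": 0, "fingers": 0}
    - {"dx": 0, "dy": 0, "dz": -10, "turn": 0, "fingers": 0}
    - {"dx": 0, "dy": 0, "dz": -10, "turn": 0, "fingers": 0}
    - {"dx": 0, "dy": 0, "dz": -8, "turn": 0, "fingers": 0}
    - {"dx": 0, "dy": 0, "dz": -4, "turn": 0, "fingers": 0}
    - {"dx": 0, "dy": 0, "dz": 0, "turn": 0, "fingers": 0}

```text
clock: 31.15
position: [0.5941, 0.1455, 0.1187]
ee_rot: [0.085, 0.995, -0.049, 0.003]
contact_force: [1.1, -0.7, -0.1]
width: 0.0429
```

```bash
python3 - <<'E'
from h import *
s=st();w=get_image("wrist")
F=[.5603,.1496,-.105];im=w["pixels"][:,:,::-1].copy()
for p in [(.035+a*.006,b*.015,.089) for a in(-1,1) for b in(-1,1)]:
    cv2.circle(im,tuple(wproj(w,s,loc(F,p))[0].round().astype(int)),2,(0,0,255),-1)
cv2.imwrite("pics/w6.png",im)
E
```

```text
t 31.15 p [0.5941 0.1455 0.1187] yaw -0.0977 z [-0.003 -0.169] F [ 1.1 -0.7 -0.1] M [ 0.102  0.027 -0.02 ] w 0.0429 q [ 0.222  0.448  1.572 -0.18   1.168  0.395]
```

View pics/w6.png

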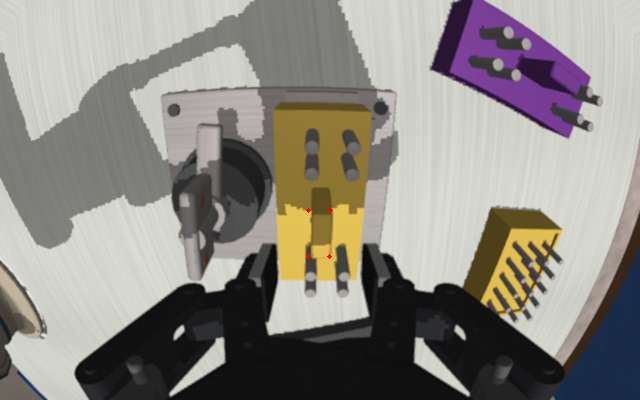

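The fin's top face, at columns 312–331 and centred on about 321, lies midway between the fingers at 275 and 365. I'm descending and gripping.

Call:
play_rows:
  series:
    - {"dx": 0.5, "dy": 0, "dz": -8, "turn": 0, "fingers": 0}
    - {"dx": 0.5, "dy": 0, "dz": -10, "turn": 0, "fingers": 0}
    - {"dx": 0, "dy": 0, "dz": -10, "turn": 0, "fingers": 0}
    - {"dx": 0, "dy": 0, "dz": -8, "turn": 0, "fingers": 0}
    - {"dx": 0, "dy": 0, "dz": -6, "turn": 0, "fingers": 0}
    - {"dx": 0, "dy": 0, "dz": -4, "turn": 0, "fingers": 0}
    - {"dx": 0, "dy": 0, "dz": -2, "turn": 0, "fingers": 0}
    - {"dx": 0, "dy": 0, "dz": 0, "turn": 0, "fingers": 0}

```text
clock: 31.87
position: [0.595, 0.1457, 0.0658]
ee_rot: [0.085, 0.995, -0.049, 0.003]
contact_force: [-0.8, 0.5, 0.5]
width: 0.0428
```

```bash
python3 -c "
from h import *
st()"
```

```text
t 31.87 p [0.595  0.1457 0.0658] yaw -0.0972 z [-0.003 -0.169] F [-0.8  0.5  0.5] M [ 0.057 -0.019 -0.013] w 0.0428 q [ 0.222  0.5    1.631 -0.19   1.058  0.418]
```

Call:
play_rows:
  series:
    - {"dx": 0, "dy": 0, "dz": 2, "turn": 0, "fingers": 1}
    - {"dx": 0, "dy": 0, "dz": 0, "turn": 0, "fingers": 1}
    - {"dx": 0, "dy": 0, "dz": 0, "turn": 0, "fingers": 1}
    - {"dx": 0, "dy": 0, "dz": 0, "turn": 0, "fingers": 1}
    - {"dx": 0, "dy": 0, "dz": 0, "turn": 0, "fingers": 1}
    - {"dx": 0, "dy": 0, "dz": 0, "turn": 0, "fingers": 1}
  squeeze: 60

```text
clock: 32.37
position: [0.5955, 0.1459, 0.0684]
ee_rot: [0.085, 0.995, -0.049, 0.003]
contact_force: [0.5, 0.7, -1.6]
width: 0.0111
```

```bash
python3 -c "
from h import *
st()"
```

```text
t 32.37 p [0.5955 0.1459 0.0684] yaw -0.0974 z [-0.001 -0.169] F [ 0.5  0.7 -1.6] M [0.042 0.024 0.002] w 0.0111 q [ 0.222  0.498  1.628 -0.189  1.062  0.417]
```

Call:
play_rows:
  series:
    - {"dx": 0, "dy": 0, "dz": 4, "turn": 0, "fingers": 1}
    - {"dx": 0, "dy": 0, "dz": 6, "turn": 0, "fingers": 1}
    - {"dx": 0, "dy": 0, "dz": 8, "turn": 0, "fingers": 1}

```text
clock: 32.62
position: [0.5928, 0.1457, 0.0844]
ee_rot: [0.085, 0.995, -0.049, -0.0]
contact_force: [-0.3, -1.0, -5.4]
width: 0.0115
```

```bash
python3 -c "
from h import *
st()"
```

```text
t 32.62 p [0.5928 0.1457 0.0844] yaw -0.098 z [-0.009 -0.169] F [-0.3 -1.  -5.4] M [ 0.2    0.006 -0.067] w 0.0115 q [ 0.222  0.481  1.611 -0.184  1.102  0.408]
```

Call:
play_rows:
  series:
    - {"dx": 0, "dy": 0, "dz": 10, "turn": 0, "fingers": 1}
    - {"dx": 0, "dy": 0, "dz": 10, "turn": 0, "fingers": 1}
    - {"dx": 0, "dy": 0, "dz": 10, "turn": 0, "fingers": 1}
    - {"dx": 0, "dy": 0, "dz": 10, "turn": 0, "fingers": 1}
    - {"dx": 0, "dy": 0, "dz": 10, "turn": 0, "fingers": 1}
    - {"dx": 0, "dy": 0, "dz": 10, "turn": 0, "fingers": 1}
    - {"dx": 0, "dy": 0, "dz": 10, "turn": 0, "fingers": 1}
    - {"dx": 0, "dy": 0, "dz": 6, "turn": 0, "fingers": 1}
    - {"dx": 0, "dy": 0, "dz": 2, "turn": 0, "fingers": 1}
    - {"dx": 0, "dy": 0, "dz": 0, "turn": 0, "fingers": 1}

```text
clock: 33.45
position: [0.5937, 0.1461, 0.1755]
ee_rot: [0.084, 0.995, -0.05, 0.003]
contact_force: [-0.0, 0.4, -5.1]
width: 0.0112
```

Call:
play_rows:
  series:
    - {"dx": -1, "dy": -10, "dz": 0, "turn": 0.01, "fingers": 1}
    - {"dx": -1, "dy": -18, "dz": 0, "turn": 0.02, "fingers": 1}
    - {"dx": -1, "dy": -18, "dz": 0, "turn": 0.02, "fingers": 1}
    - {"dx": -1, "dy": -18, "dz": 0, "turn": 0.02, "fingers": 1}
    - {"dx": -1, "dy": -18, "dz": 0, "turn": 0.02, "fingers": 1}
    - {"dx": -1, "dy": -18, "dz": 0, "turn": 0.02, "fingers": 1}
    - {"dx": -1, "dy": -18, "dz": 0, "turn": 0.02, "fingers": 1}
    - {"dx": -1, "dy": -18, "dz": 0, "turn": 0.02, "fingers": 1}
    - {"dx": -1, "dy": -18, "dz": 0, "turn": 0.02, "fingers": 1}
    - {"dx": -1, "dy": -18, "dz": 0, "turn": 0.02, "fingers": 1}
    - {"dx": -1, "dy": -18, "dz": 0, "turn": 0.02, "fingers": 1}
    - {"dx": -1, "dy": -18, "dz": 0, "turn": 0.02, "fingers": 1}
    - {"dx": -1, "dy": -18, "dz": 0, "turn": 0.02, "fingers": 1}
    - {"dx": -1, "dy": -18, "dz": 0, "turn": 0.02, "fingers": 1}
    - {"dx": 0, "dy": -18, "dz": 0, "turn": 0, "fingers": 1}
    - {"dx": 0, "dy": -14, "dz": 0, "turn": 0, "fingers": 1}
    - {"dx": 0, "dy": -8, "dz": 0, "turn": 0, "fingers": 1}
    - {"dx": 0, "dy": 0, "dz": 0, "turn": 0, "fingers": 1}

```text
clock: 34.95
position: [0.5604, -0.1612, 0.161]
ee_rot: [0.085, 0.992, 0.098, -0.005]
contact_force: [0.1, -0.1, -5.1]
width: 0.011
```

```bash
python3 - <<'E'
from h import *
s=st();w=get_image("wrist");save(w,"w7.png")
m=masks_of(w,"tray")
print([(x["p"],x["xy"]) for x in m])
E
```

```text
t 34.95 p [ 0.5604 -0.1612  0.161 ] yaw 0.1942 z [ 0.007 -0.169] F [ 0.1 -0.1 -5.1] M [ 0.204  0.026 -0.031] w 0.011 q [-0.303  0.325  1.658 -0.179  1.107 -0.423]
[(0.65, [378.3, 91.8])]
```

View pics/w7.png

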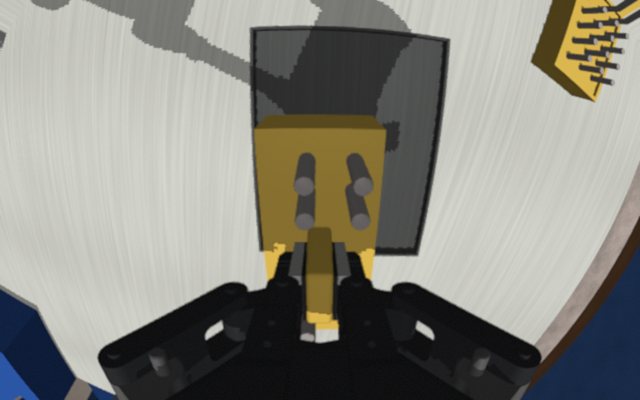

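The carrier hangs level. The tray corners visible are (250,28), (450,40) and (417,254). I'll refit the tray from these.

```bash
python3 - <<'E'
from h import *
s=st();w=get_image("wrist")
A,B,C=[won(w,s,p,.015)[:2] for p in [(250,28),(450,40),(417,254)]] # (-x,+y),(+x,+y),(+x,-y)
print(A,B,C,np.linalg.norm(A-B),np.linalg.norm(B-C),"centre",(A+C)/2,"yaw",np.arctan2(*(B-A)[::-1]),np.arctan2(*(B-C)[::-1])-np.pi/2)
E
```

```text
t 35.05 p [ 0.5604 -0.1592  0.1609] yaw 0.1949 z [ 0.007 -0.167] F [ 0.2  0.2 -4.4] M [ 0.258 -0.024  0.037] w 0.0113 q [-0.3    0.325  1.659 -0.177  1.107 -0.422]
[ 0.47693998 -0.04926308] [ 0.6438788  -0.02112489] [ 0.67870981 -0.23379867] 0.16929360925048967 0.21550715663652759 centre [ 0.5778249  -0.14153088] yaw 0.16698435506591242 0.16233551663647372
```

Call:
play_rows:
  series:
    - {"dx": 6, "dy": 6, "dz": 0, "turn": -0.01, "fingers": 1}
    - {"dx": 6, "dy": 6, "dz": 0, "turn": -0.01, "fingers": 1}
    - {"dx": 5, "dy": 5, "dz": 0, "turn": 0, "fingers": 1}
    - {"dx": 0, "dy": 0, "dz": -6, "turn": 0, "fingers": 1}
    - {"dx": 0, "dy": 0, "dz": -10, "turn": 0, "fingers": 1}
    - {"dx": 0, "dy": 0, "dz": -10, "turn": 0, "fingers": 1}
    - {"dx": 0, "dy": 0, "dz": -10, "turn": 0, "fingers": 1}
    - {"dx": 0, "dy": 0, "dz": -10, "turn": 0, "fingers": 1}
    - {"dx": 0, "dy": 0, "dz": -10, "turn": 0, "fingers": 1}
    - {"dx": 0, "dy": 0, "dz": -8, "turn": 0, "fingers": 1}
    - {"dx": 0, "dy": 0, "dz": -5, "turn": 0, "fingers": 1}
    - {"dx": 0, "dy": 0, "dz": -2, "turn": 0, "fingers": 1}
    - {"dx": 0, "dy": 0, "dz": 0, "turn": 0, "fingers": 1}

```text
clock: 36.18
position: [0.5784, -0.1343, 0.0799]
ee_rot: [0.082, 0.992, 0.091, -0.007]
contact_force: [-0.3, 0.3, -4.0]
width: 0.0113
```

```bash
python3 -c "
from h import *
st()"
```

```text
t 36.18 p [ 0.5784 -0.1343  0.0799] yaw 0.1796 z [ 0.001 -0.164] F [-0.3  0.3 -4. ] M [ 0.214  0.064 -0.027] w 0.0113 q [-0.251  0.426  1.726 -0.195  0.956 -0.322]
```

Call:
play_rows:
  series:
    - {"dx": 0, "dy": -3, "dz": -3, "turn": -0.01, "fingers": 1}
    - {"dx": 0, "dy": -3, "dz": -4, "turn": 0, "fingers": 1}
    - {"dx": 0, "dy": 0, "dz": -4, "turn": 0, "fingers": 1}
    - {"dx": 0, "dy": 0, "dz": -3, "turn": 0, "fingers": 1}
    - {"dx": 0, "dy": 0, "dz": -1, "turn": 0, "fingers": 1}
    - {"dx": 0, "dy": 0, "dz": 0, "turn": 0, "fingers": 1}

```text
clock: 36.68
position: [0.58, -0.1421, 0.0652]
ee_rot: [0.083, 0.993, 0.085, -0.005]
contact_force: [-0.1, -0.6, -5.0]
width: 0.0112
```

```bash
python3 -c "
from h import *
st()"
```

```text
t 36.68 p [ 0.58   -0.1421  0.0652] yaw 0.1678 z [ 0.003 -0.166] F [-0.1 -0.6 -5. ] M [0.218 0.01  0.028] w 0.0112 q [-0.262  0.445  1.739 -0.201  0.921 -0.313]
```

Call:
play_rows:
  series:
    - {"dx": 0, "dy": 0, "dz": -1, "turn": 0, "fingers": 1}
    - {"dx": 0, "dy": 0, "dz": -1, "turn": 0, "fingers": 1}

```text
clock: 36.85
position: [0.5803, -0.1422, 0.0634]
ee_rot: [0.083, 0.993, 0.084, -0.005]
contact_force: [-0.1, -1.2, -4.9]
width: 0.0112
```

```bash
python3 -c "
from h import *
st()"
```

```text
t 36.85 p [ 0.5803 -0.1422  0.0634] yaw 0.1678 z [ 0.004 -0.166] F [-0.1 -1.2 -4.9] M [0.254 0.024 0.001] w 0.0112 q [-0.262  0.447  1.741 -0.202  0.917 -0.312]
```

Call:
play_rows:
  series:
    - {"dx": 0, "dy": 0, "dz": -1, "turn": 0, "fingers": 1}
    - {"dx": 0, "dy": 0, "dz": -1, "turn": 0, "fingers": 1}
    - {"dx": 0, "dy": 0, "dz": -1, "turn": 0, "fingers": 1}

```text
clock: 37.1
position: [0.5806, -0.142, 0.0606]
ee_rot: [0.083, 0.993, 0.085, -0.005]
contact_force: [0.5, 0.9, -4.4]
width: 0.0111
```

Call:
play_rows:
  series:
    - {"dx": 0, "dy": 0, "dz": -0.7, "turn": 0, "fingers": 1}

```text
clock: 37.18
position: [0.5806, -0.142, 0.0598]
ee_rot: [0.083, 0.993, 0.085, -0.005]
contact_force: [-1.1, 2.4, 0.0]
width: 0.0112
```

Touchdown: the wrist load went from −4.4 N to 0. I'm releasing and retreating.

Call:
play_rows:
  series:
    - {"dx": 0, "dy": 0, "dz": -0.3, "turn": 0, "fingers": 1}
    - {"dx": 0, "dy": 0, "dz": 0, "turn": 0, "fingers": 0.6}
    - {"dx": 0, "dy": 0, "dz": 0, "turn": 0, "fingers": 0.3}
    - {"dx": 0, "dy": 0, "dz": 0, "turn": 0, "fingers": 0}
    - {"dx": 0, "dy": 0, "dz": 0, "turn": 0, "fingers": 0}
    - {"dx": 0, "dy": 0, "dz": 0, "turn": 0, "fingers": 0}
    - {"dx": 0, "dy": 0, "dz": 5, "turn": 0, "fingers": 0}
    - {"dx": 0, "dy": 0, "dz": 8, "turn": 0, "fingers": 0}
    - {"dx": 0, "dy": 0, "dz": 10, "turn": 0, "fingers": 0}
    - {"dx": 0, "dy": 0, "dz": 10, "turn": 0, "fingers": 0}
    - {"dx": 0, "dy": 0, "dz": 10, "turn": 0, "fingers": 0}
    - {"dx": 0, "dy": 0, "dz": 10, "turn": 0, "fingers": 0}
    - {"dx": 0, "dy": 0, "dz": 10, "turn": 0, "fingers": 0}
    - {"dx": 0, "dy": 0, "dz": 10, "turn": 0, "fingers": 0}
    - {"dx": 0, "dy": 0, "dz": 10, "turn": 0, "fingers": 0}
    - {"dx": 0, "dy": 0, "dz": 10, "turn": 0, "fingers": 0}
    - {"dx": 0, "dy": 0, "dz": 10, "turn": 0, "fingers": 0}
    - {"dx": 0, "dy": 0, "dz": 5, "turn": 0, "fingers": 0}
    - {"dx": 0, "dy": 0, "dz": 0, "turn": 0, "fingers": 0}
    - {"dx": 0, "dy": 0, "dz": 0, "turn": 0, "fingers": 0}

```text
clock: 38.85
position: [0.5853, -0.1437, 0.1872]
ee_rot: [0.087, 0.993, 0.085, 0.003]
contact_force: [-1.0, -0.1, -0.2]
width: 0.043
```

```bash
python3 - <<'E'
from h import *
s=st();w=get_image("wrist");a=get_image("scene")
c=cv2.resize(a["pixels"][150:280,220:500,::-1],None,fx=2.28,fy=2.28,interpolation=cv2.INTER_CUBIC)
c=cv2.resize(c,(640,297));cv2.imwrite("pics/w8.png",np.vstack([w["pixels"][:300,:,::-1],c]))
E
```

```text
t 38.85 p [ 0.5853 -0.1437  0.1872] yaw 0.1695 z [ 0.021 -0.172] F [-1.  -0.1 -0.2] M [ 0.065 -0.034  0.059] w 0.043 q [-0.262  0.328  1.583 -0.175  1.171 -0.369]
```

View pics/w8.png

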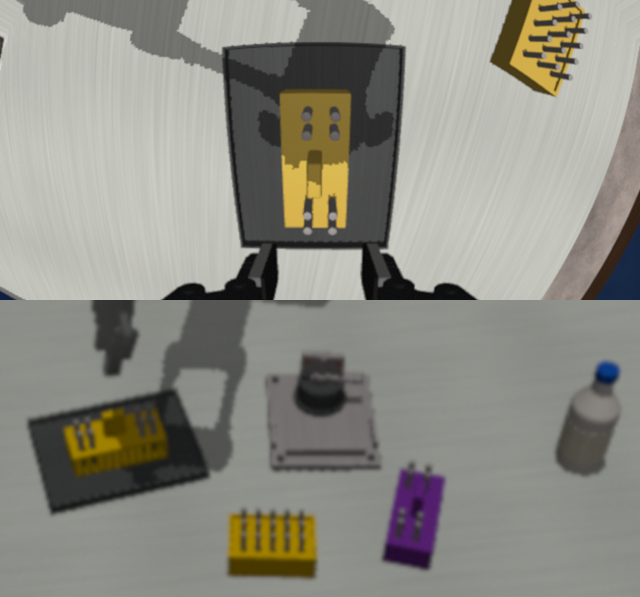

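The carrier sits flat and centred in the tray, at wrist (315,160), and the fixture is empty with its wing crosswise. The rack, purple look-alike and bottle are in place, and the gripper is clear. I'm handing in.

```bash
python3 -c "
from h import *
print(sign_off())"
```

```text
the job is handed in; nothing more can be done
None
```

The job is done and handed in at about 39 s of the 72 s allowed. The knob is free and turned a quarter turn, and the carrier is out of the fixture and standing in the drain tray.

**Knob:** I rocked it twice, swinging back to the anticlockwise stop each time. On the second swing it passed the old anticlockwise stop with almost no resistance. I then turned it to about 1.44 rad, so the tongue is clear of the carrier.

**Carrier:** I lifted it by its fin and set it down slowly; the load at the wrist went from 4.4 N to about zero at touchdown. I then let go and backed off about 13 cm.

**Last check:** The final wrist and scene pictures show the carrier flat and centred in the tray and the fixture empty. The rack, purple look-alike and bottle are where they were. The screwdriver was outside the last pictures, but the arm never went near it.

**What did not go cleanly:**
- **First lean overshot:** it briefly read 0.78 N m, which includes about 0.08 of rubbing, so about 0.70 on the stop against the 0.8 limit. I then held it at a measured 0.61–0.67 N m.
- **Second lean too light at first:** it read about 0.44 N m, so I increased it to about 0.53 and held it again.
- **Gripper tilt:** early up-and-down moves left the gripper leaning about 10° along the plane of its pads. I could not correct it, and it caused no contact that I saw.

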